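# Pack away the repair parts and clip the tub shut

## Task

Put this phone repair away: hook the empty black tub by its far lip and drag it (do not lift it) towards you until it stands wholly and squarely on the blue mat, then put every spare part lying on the bench into it and press its lid on until the clips on both sides have snapped and it sits fully home. At any point along the way, lay the cutter knife in the open drawer and push the drawer shut; leave the other things on the bench where they are.

Things in the scene. Friction and masses are not known exactly. Their poses are not given: they have to be found in the camera images.
- tub: Open black tub, loose, 110 (x) x 140 (y) x 45 mm high, walls and floor 3 mm, about 0.3 kg. Origin: centre of its underside, z up. A round lip, 6 mm thick, its centre 39 mm up, runs along both long sides outside, reaching x = +58 and -58 mm; +x is the far side at the start.
- mat_mid (a point): Centre of the blue mat, 180 (x) x 230 (y) mm, under 1 mm thick and lying flush, fixed to the bench; its x and y axes run along its short and long sides.
- lid_rib (a point): Centre of the grip rib on the loose black lid; axes are the lid's, z up. Rib 14 (x) x 60 (y) x 20 mm tall, +-10 mm about this point. Lid 132 (x) x 154 (y) mm, 0.09 kg: plate 4 mm thick, its top 10 mm below the point, and a flared skirt ending 36 mm below it. On the tub the axes are parallel; a half turn makes no difference. Fully home (plate on the rim) the point is 59 mm above the tub's underside.
- nose_a (a point): Middle of the springy grey clip on the lid's +x side, 60 mm from its middle and 25 mm below the rib's centre. It must pass the tub's lip: set down, the lid stops about 10 mm too high; about 11 N of downward push over its middle (15 is ample) snaps both clips over, and they then hold the lid.
- nose_b (a point): The same clip on the lid's -x side.
- battery_mid (a point): Centre of a flat silvery battery, 56 (x) x 28 (y) x 8 mm (spare part; may be absent).
- speaker_mid (a point): Centre of a grey oblong loudspeaker box, 40 (x) x 18 (y) x 12 mm (spare part; may be absent).
- camera_mid (a point): Centre of a square dark camera module with a round lens on top, 26 x 26 x 14 mm in all, the lowest 10 mm of it the square body (spare part; may be absent).
- coil_mid (a point): Centre of a round copper charging coil, 36 mm across, 10 mm thick (spare part; may be absent).
- board_mid (a point): Centre of a green oblong circuit board block, 46 (x) x 20 (y) x 8 mm (spare part; may be absent).
- port_mid (a point): Centre of a small steel charging socket, 24 (x) x 16 (y) x 12 mm (spare part; may be absent).
- knife_mid (a point): Centre of a grey cutter knife with its blade drawn in, 130 (x) x 22 (y) x 16 mm, 0.06 kg, lying flat on top of the drawer unit (the top is 85 mm above the bench).
- drawer_in (a point): Point on the drawer's inner floor, midway across, 37 mm behind its front panel; moves with the drawer of a low grey unit fixed to the bench, x points into the unit. Drawer inside 135 (x) x 158 (y) x 41 mm deep; front panel 15 mm thick, 194 wide, top 51 mm above the floor, a knob in its middle. The unit's top, 63 mm above the floor, hides the rear: uncovered is x from -37 mm to (opening - 44 mm).
- unit_drawer0 (a joint): How far the drawer stands open, m: 0 is shut. Slides easily (1 N).
- phone: Dark phone, 72 x 150 x 8 mm, lying flat; leave it. Origin: centre of its underside.
- paste: Small white jar, 32 mm across, 45 mm tall; leave it. Origin: centre of its underside.
- fluxpot: Round amber pot, 72 mm across, 40 mm tall; leave it. Origin: centre of its underside.
- spool: Solder wire spool, 54 mm across, 40 mm tall; leave it. Origin: centre of its underside.
- tape: Amber roll of tape lying flat, 52 mm across, 16 mm tall; leave it. Origin: centre of its underside.
- adapter: White plug-in charger, 45 x 40 x 26 mm; leave it. Origin: centre of its underside.
Mind the look-alikes: they are no part of the job. Of the things shaped like the part that bears knife_mid, the grey one is meant. Of the things shaped like the part that bears battery_mid, the aluminium one is meant.

How it is judged:
On the way, in this order (a step that is already met when the one before it is completed fails the run):
1. the tub stands squarely on the mat (x of tub in the frame of mat_mid between -0.034 and 0.034 m and y of tub in the frame of mat_mid between -0.044 and 0.044 m and angle between the x axis of tub and the x axis of mat_mid, either way round below 0.2 rad and height (world z) of tub below 0.006 m and angle between tub's own z axis and vertical below 0.06 rad), for 0.2 s.
2. every part is in the tub (all of step 1 and x of battery_mid in the frame of tub between -0.053 and 0.053 m and y of battery_mid in the frame of tub between -0.068 and 0.068 m and z of battery_mid in the frame of tub between 0 and 0.04 m and x of speaker_mid in the frame of tub between -0.053 and 0.053 m and y of speaker_mid in the frame of tub between -0.068 and 0.068 m and z of speaker_mid in the frame of tub between 0 and 0.04 m and x of camera_mid in the frame of tub between -0.053 and 0.053 m and y of camera_mid in the frame of tub between -0.068 and 0.068 m and z of camera_mid in the frame of tub between 0 and 0.04 m and x of coil_mid in the frame of tub between -0.053 and 0.053 m and y of coil_mid in the frame of tub between -0.068 and 0.068 m and z of coil_mid in the frame of tub between 0 and 0.04 m and x of board_mid in the frame of tub between -0.053 and 0.053 m and y of board_mid in the frame of tub between -0.068 and 0.068 m and z of board_mid in the frame of tub between 0 and 0.04 m and x of port_mid in the frame of tub between -0.053 and 0.053 m and y of port_mid in the frame of tub between -0.068 and 0.068 m and z of port_mid in the frame of tub between 0 and 0.04 m), for 0.2 s.
3. the lid is snapped on (x of lid_rib in the frame of tub between -0.004 and 0.004 m and y of lid_rib in the frame of tub between -0.004 and 0.004 m and z of lid_rib in the frame of tub below 0.0615 m and angle between the z axis of lid_rib and the z axis of tub, either way round below 0.04 rad and angle between lid_rib's own z axis and vertical below 0.3 rad), for 0.2 s.
At the end, for the whole second after the job is handed in: Tub upright on the mat (centre within 34 x 44 mm of the mat's, square within 0.2 rad), all parts inside, lid home (rib within 4 mm of the tub's axis, under 61.5 mm up, level within 0.04 rad), knife's centre in the drawer under 33 mm above its floor, drawer shut within 12 mm, all at rest (all of step 2 and all of step 3 and x of knife_mid in the frame of drawer_in between -0.037 and 0.097 m and y of knife_mid in the frame of drawer_in between -0.079 and 0.079 m and z of knife_mid in the frame of drawer_in between 0 and 0.033 m and value of joint unit_drawer0 below 0.012 m and linear speed of tub below 0.02 m/s); the robot touches nothing.
It fails at once if the tub is lifted more than 40 mm off the bench (height (world z) of tub above 0.04 m).
It fails at once if another thing on the bench is moved more than 60 mm (distance of any of phone, paste, fluxpot, spool, tape, adapter from where it was at the start of the episode above 0.06 m).
Of battery, speaker, camera, coil, board, port only 4 to 6 are there at a start; the rules pass over those that are not, and their reading is None.
At some moment in a run one of battery, speaker, camera, coil, board, port may be knocked a few centimetres aside while the robot is not near it.
Once in a run the grip may slacken for a moment while it holds something.
It also fails if it takes over 210 s, if anything falls off the work surface, if the arm or the gripper's body presses on something with over 40 N, if the wrist force passes 120 N, or if a joint passes its speed limit or range.

## Robot

A 7-joint arm with a two-finger parallel gripper is mounted at the origin on the work surface. World frame = base frame: x ahead of the robot, y to its left, z up, the work surface at z = 0. Lengths are in m, angles in rad, forces in N, time in s.
With the tool pointing down it reaches from about 0.425 to 0.875 m from the base axis. Payload 4.7 kg.
Tool frame: the origin (TCP) lies midway between the tips of the shut fingers; the grasp point (between the pads) lies 19 mm behind it; z points along the fingers, y is the direction in which the jaws open and shut (so a half turn about z gives the same grasp; the last joint's range is limited). The gripper opens to 87 mm and grips with 3 to 60 N. Pads are 19 mm wide; open, the fingers measure 117 mm over their backs; the gripper's body (75 mm by 190 mm) begins 51 mm behind the grasp point.
Start: joints at [1.318, 0.321, -0.07, 1.45, 0.023, 1.371, -0.057], TCP at [0.171, -0.627, 0.223] pointing down, gripper open.
Joint ranges: [-2.86, 2.86], [-0.3, 2.09], [-1.38, 1.24], [0.06, 2.45], [-1.56, 4.7], [0.09, 2.05], [-2.69, 2.69]. Speed limits (rad/s): [2.57, 2.57, 3.14, 3.14, 3.14, 3.14, 3.14].

## Interface

Orientations are given as a rotation vector (axis times angle).
In Python, from bench import * gives the robot as it stands.
- The arm moves only by the tool move_arm, never from a script. Its arguments are lists of equal length, an entry for each row: "jaw": the closure in counts, from 0 (fully open) to 255 (shut); "slide": the shift along the tool's x, y, z in cm, a list of three; "dr": the turn, a rotation vector about the tool's x, y, z in degrees, a list of three. A call has 1 to 5 rows; each row shifts and turns the commanded pose from where the row before left it, along the tool's axes as they then stand; what a row does not reach is not made up. A row lasts 1/10 s, in which the tool goes at most 50 mm and 8.59 degrees, less where a joint would pass 70% of its speed; a pose out of reach is approached as far as the arm can. A call with a gripper value outside its range is refused whole. The fingers move at their own pace and stop on an object; "force" is the grip in N (left out, the last holds). Time passes only in rows, so rows that do not move let the fingers close. It gives the time, the measured TCP pose, the force and the opening at its end, in the units of the state.
- get_state(): the state, without advancing time (a new reading comes with each control period).
- get_image(name): name is "scene" or "top"; returns (picture, depth): 420x560x3 uint8, red, green, blue; 420x560 float32, m along the optical axis (not along the pixel's ray), 0 where there is no reading.
- camera_params(name): a dict with "K" (3x3 intrinsics, pixels), "k1" (the pictures are not rectified: a ray, as slopes to the right and down, at radius r is drawn at 1 + k1 r^2 times it, then the intrinsics apply), "extrinsics" (4x4, takes a point from camera to world coordinates). Camera axes: x right, y up, looking along -z (the intrinsics and any distortion apply to the point x, -y, -z); pixel columns grow to the right and rows downward; lengths in m; the calibration is good to about 2 mm. A picture is of the moment at which its call begins. camera_params takes no time and is no camera call.
- close_job(): hands the job in, once; it reports no verdict.
Trained networks look in the newest picture that a camera, given by its name, has taken for a name from the list of things; names that differ only in an ending like _2 or _b are one class to them, and where a whole thing is asked for, a point or a joint stands for the part that bears it (a point fixed in the world has none). Each returns a list of dicts, best first, with "score" (0 to 1); they miss things now and then, are a little off and sometimes report something else, mostly with a low value. They report only what shows in the picture. A call takes as long as a camera call. They do not tell look-alikes from the thing itself.
- regions_of(camera, query): "mask" (420x560 bool, what is visible of it) and "xy" ([column, row] in pixels, amid what is visible of it).
The state is a dict: "time": time; "joint_positions": joint angles; "qd": joint speeds; "joint_torque": joint torques, N m; "position": TCP position; "tool_rot": TCP orientation; "ft_force": force on the tool from outside, world axes, zero at the start; "torque": the same for the moment, N m; "grip_width": opening from 0.0 (shut) to 1.0 (fully open).
Only numpy, scipy, OpenCV 4.12 (cv2) and the standard library are available. Lean on these libraries where they do the work, as an engineer would, in place of code of your own. Each camera call takes 0.05 s, during which the arm holds its last target.

## Working session

There is one attempt and no reset: what is moved stays moved. The work goes in short steps, Python scripts to look and compute and a tool call to move; the robot and the scene stay as the last step left them, time stands still between calls to the robot, and variables do not carry over. Pictures are saved under pics/ and viewed, and the job is handed in when it is done.

Besides the shell and the picture viewer there is one more tool, called after ">>>" as name(argument=value, ...), one argument or row to a line, values as JSON. move_arm: Moves the arm, as the interface text tells. Its arguments: {"type":"object","properties":{"jaw":{"type":"array","items":{"type":"number"}},"slide":{"type":"array","items":{"type":"array","items":{"type":"number"}}},"dr":{"type":"array","items":{"type":"array","items":{"type":"number"}}},"force":{"type":"number"}},"required":["jaw","slide","dr"]}

```bash
ls; mkdir -p pics
python3 - <<'E'
from bench import *
import cv2
s=get_state();print(s)
for n in("scene","top"):
    p,d=get_image(n);cv2.imwrite(f"pics/{n}0.png",p[:,:,::-1]);c=camera_params(n);print(n,c)
E
```

```text
pics
{'time': 0.0, 'joint_positions': array([ 1.31806803,  0.32179173, -0.07008981,  1.45164988,  0.02263968,
        1.37080145, -0.05689841]), 'qd': array([ 6.79156675e-04,  9.72384002e-04, -1.48899685e-05, -1.33658903e-03,
        8.62188205e-04,  1.30564158e-03, -9.28581190e-05]), 'joint_torque': array([ 3.32552527e-04, -4.91289711e+01, -4.03802879e-01, -3.12531173e+01,
       -6.38128188e-02,  4.37797525e-02,  1.57414393e-04]), 'position': array([ 0.17118557, -0.62649011,  0.22149449]), 'tool_rot': array([-3.11185770e+00, -4.17716964e-01,  5.98395405e-04]), 'ft_force': array([ 0.10816301,  0.8548516 , -0.45527027]), 'torque': array([-0.00017474, -0.0172023 , -0.01241218]), 'grip_width': 0.9995938017611392}
scene {'K': array([[488.86679396,   0.        , 276.57509998],
       [  0.        , 488.86679396, 214.4693047 ],
       [  0.        ,   0.        ,   1.        ]]), 'k1': -0.051125269380075, 'extrinsics': array([[ 0.58799443, -0.6954474 ,  0.41305625,  1.20587737],
       [ 0.80883598,  0.50985266, -0.29297546, -0.46993431],
       [-0.00684881,  0.5063627 ,  0.8622934 ,  1.37305183],
       [ 0.        ,  0.        ,  0.        ,  1.        ]])}
top {'K': array([[454.37639101,   0.        , 274.36368949],
       [  0.        , 454.37639101, 205.27053734],
       [  0.        ,   0.        ,   1.        ]]), 'k1': 0.027742814504784188, 'extrinsics': array([[-0.00508714,  0.98473781, -0.17397003,  0.36382339],
       [-0.99986273, -0.00775229, -0.01464351, -0.04879441],
       [-0.01576868,  0.17387165,  0.98464207,  1.29849619],
       [ 0.        ,  0.        ,  0.        ,  1.        ]])}
```

View pics/scene0.png

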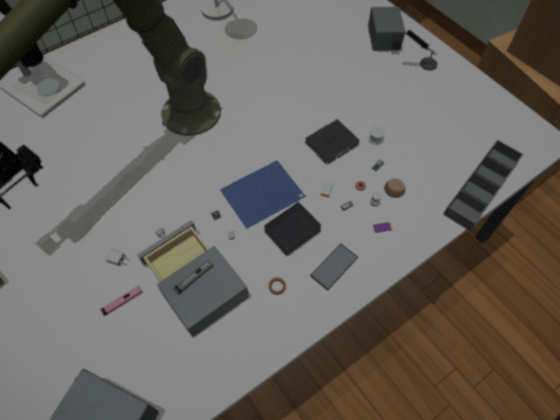

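View pics/top0.png

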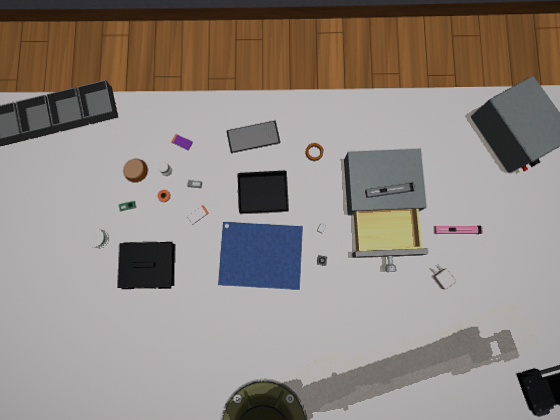

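The top view shows the tub at (263,192), mat at (261,256), lid at (146,264) and knife at (390,190). The parts sit at (200,214), (195,184), (164,196), (127,206), (321,228) and (322,260). Next I measure their positions.

```bash
cat > h.py <<'E'
from bench import *
import numpy as np, cv2
from scipy.spatial.transform import Rotation as R
def undist(n,uv):
    c=camera_params(n);K=c["K"];k=c["k1"]
    uv=np.atleast_2d(np.asarray(uv,float)); d=(uv-[K[0,2],K[1,2]])/K[0,0]
    x=d.copy()
    for _ in range(20): x=d/(1+k*(x**2).sum(1,keepdims=True))
    return x,c["extrinsics"]
def onz(n,uv,z):
    x,E=undist(n,uv); r=np.c_[x[:,0],-x[:,1],-np.ones(len(x))]@E[:3,:3].T
    t=(z-E[2,3])/r[:,2]; return E[:3,3]+t[:,None]*r
def cloud(n,d):
    v,u=np.mgrid[0:420,0:560]; x,E=undist(n,np.c_[u.ravel(),v.ravel()])
    z=d.ravel(); p=np.c_[x[:,0]*z,-x[:,1]*z,-z]@E[:3,:3].T+E[:3,3]
    p[z==0]=np.nan; return p.reshape(420,560,3)
def proj(n,P):
    c=camera_params(n);E=c["extrinsics"];q=(np.atleast_2d(P)-E[:3,3])@E[:3,:3]
    s=np.c_[q[:,0],-q[:,1]]/-q[:,2:]; s=s*(1+c["k1"]*(s**2).sum(1,keepdims=True))
    return s*c["K"][0,0]+[c["K"][0,2],c["K"][1,2]]
def rect(n,mask,z):
    m=mask.astype(np.uint8); nn,l,st,_=cv2.connectedComponentsWithStats(m)
    k=1+np.argmax(st[1:,4]); vv,uu=np.nonzero(l==k)
    P=onz(n,np.c_[uu,vv],z)[:,:2]
    (c,(w,h),a)=cv2.minAreaRect((P*1000).astype(np.float32))
    if w<h: w,h,a=h,w,a+90
    return np.round(np.array(c),1),round(w,1),round(h,1),round((a+90)%180-90,1)  # angle of the long axis
def tool():
    s=get_state(); r=R.from_rotvec(s["tool_rot"]).as_matrix(); return s,r
E
python3 - <<'E'
from h import *
p,d=get_image("top")
cv2.imwrite("pics/top_zoom.png",cv2.resize(p[80:300,80:350,::-1],None,fx=2.9,fy=2.7,interpolation=cv2.INTER_CUBIC))
pc=cloud("top",d)
H=dict(tub=.045,mat_mid=0,lid_rib=.026,battery_mid=.008,speaker_mid=.012,camera_mid=.01,coil_mid=.01,board_mid=.008,port_mid=.012,knife_mid=.101,phone=.008,paste=.045,fluxpot=.04,spool=.04,tape=.016,adapter=.026)
for q,z in H.items():
    for r in regions_of("top",q):
        if r["score"]<.3: continue
        m=r["mask"]; print(q,round(r["score"],2),np.round(r["xy"]),m.sum(),rect("top",m,z),"z",np.round(np.nanpercentile(pc[m][:,2],[10,50,90]),3))
m=[(220,285),(302,290),(302,226),(222,222)]
print(onz("top",m,0))
E
```

```text
tub 0.75 [260. 255.] 5131 (array([447.,   9.]), 226.1, 173.8, 86.3) z [-0.001  0.002  0.005]
tub 0.63 [263. 189.] 2006 (array([624.4,   2.9]), 139.8, 118.5, -87.5) z [0.002 0.006 0.044]
mat_mid 0.89 [262. 256.] 5175 (array([451. ,  11.1]), 235.4, 182.7, 86.2) z [-0.001  0.002  0.005]
lid_rib 0.64 [141. 266.] 2528 (array([423.2, 329.2]), 156.5, 127.0, 89.6) z [0.024 0.028 0.032]
battery_mid 0.69 [202. 213.] 193 (array([566.2, 189.8]), 55.4, 31.7, -49.5) z [0.005 0.01  0.013]
battery_mid 0.47 [180. 140.] 202 (array([782.7, 244.3]), 61.0, 30.9, 62.5) z [0.003 0.009 0.013]
speaker_mid 0.49 [194. 186.] 74 (array([655.7, 200.7]), 35.2, 17.8, 89.5) z [0.01  0.013 0.016]
camera_mid 0.66 [388. 236.] 3239 (array([ 488.7, -350.3]), 210.6, 178.5, -86.6) z [0.021 0.025 0.072]
camera_mid 0.58 [320. 258.] 84 (array([ 432.8, -161.4]), 25.3, 25.3, -1.5) z [0.008 0.013 0.016]
coil_mid 0.59 [166. 197.] 131 (array([622.8, 290. ]), 35.5, 32.5, 89.5) z [0.007 0.012 0.014]
board_mid 0.68 [131. 208.] 58 (array([597.4, 392. ]), 37.2, 14.7, 89.5) z [0.007 0.01  0.013]
port_mid 0.47 [318. 229.] 29 (array([ 524
[... 740 characters left out ...]
. 170.] 520 (array([691.9, 372.1]), 72.0, 71.5, 2.5) z [0.015 0.04  0.044]
fluxpot 0.37 [388. 190.] 472 (array([ 627.2, -354.7]), 139.5, 28.8, -83.5) z [0.09  0.102 0.105]
spool 0.88 [ 95. 242.] 392 (array([499.1, 465.5]), 64.9, 53.0, 89.5) z [0.004 0.041 0.044]
spool 0.49 [316. 153.] 112 (array([ 741.1, -144.9]), 49.2, 43.7, -26.6) z [0.012 0.016 0.021]
tape 0.66 [323. 152.] 112 (array([ 747.6, -147.8]), 48.5, 43.8, -1.0) z [0.012 0.016 0.021]
adapter 0.79 [447. 278.] 300 (array([ 383.3, -494. ]), 52.9, 45.2, 34.3) z [0.012 0.026 0.03 ]
[[ 0.36638815  0.12483048  0.        ]
 [ 0.35135888 -0.10576293  0.        ]
 [ 0.53208316 -0.10866221  0.        ]
 [ 0.54538015  0.12199223  0.        ]]
```

View pics/top_zoom.png

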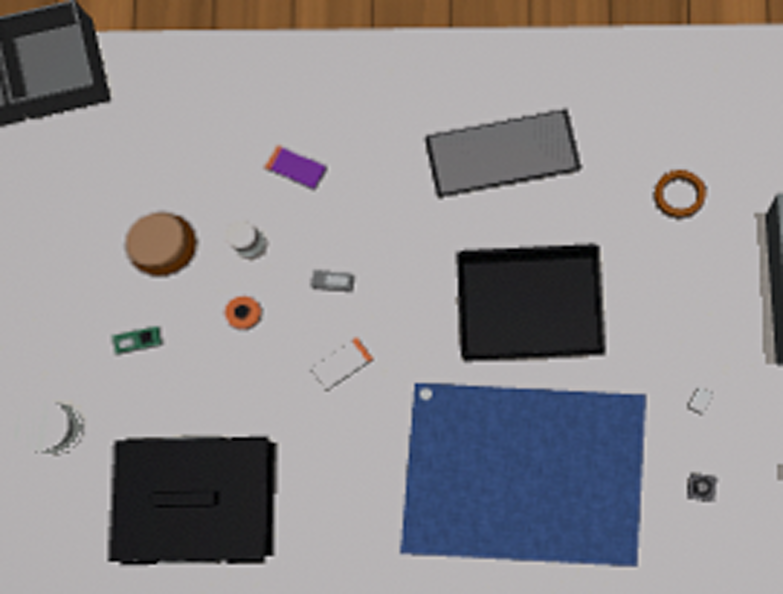

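The network masks wobble by up to 20 mm, so I will segment from averaged depth in both cameras instead.

```bash
cat >> h.py <<'E'
def shots(n,k=6):
    D=[];P=None
    for _ in range(k):
        P,d=get_image(n); D.append(np.where(d==0,np.nan,d))
    import warnings; warnings.simplefilter("ignore")
    d=np.nanmedian(D,0); 
    return P,cloud(n,np.nan_to_num(d))
def blob(n,pc,c,rad,zlo,zhi,z):
    """top-surface blob near world xy c; returns rect in mm at plane z"""
    m=(pc[...,2]>zlo)&(pc[...,2]<zhi)&(np.hypot(pc[...,0]-c[0],pc[...,1]-c[1])<rad)
    m=np.nan_to_num(m).astype(np.uint8)
    nn,l,st,ct=cv2.connectedComponentsWithStats(m,connectivity=8)
    if nn<2: return None
    k=1+np.argmax(st[1:,4]); vv,uu=np.nonzero(l==k)
    P=onz(n,np.c_[uu,vv],z)[:,:2]*1000
    (cc,(w,h),a)=cv2.minAreaRect(P.astype(np.float32))
    if w<h: w,h,a=h,w,a+90
    C=np.cov(P.T);e,V=np.linalg.eigh(C);ang=np.degrees(np.arctan2(V[1,1],V[0,1]))
    f=lambda a:round((a+90)%180-90,1)
    return dict(mid=np.round(cc,1),mean=np.round(P.mean(0),1),wh=(round(w,1),round(h,1)),ang=f(a),pca=f(ang),n=len(P),z=round(float(np.median(pc[vv,uu,2])),4),bias=0)
E
cat > loc.py <<'E'
from h import *
import sys
T=dict(tub=((.63,.003),.11,.038,.06,.045),lid=((.42,.31),.12,.018,.04,.026),rib=((.42,.31),.06,.040,.06,.046),battery=((.566,.189),.05,.0055,.02,.008),speaker=((.645,.195),.04,.007,.03,.012),camera=((.437,-.162),.03,.006,.03,.01),coil=((.618,.286),.035,.006,.03,.01),board=((.597,.392),.045,.0055,.02,.008),port=((.528,-.162),.03,.006,.03,.012),knife=((.62,-.345),.1,.095,.12,.101))
if __name__=="__main__":
    sel=sys.argv[1:] or T.keys()
    for n in("top","scene"):
        P,pc=shots(n)
        g=pc[(np.abs(pc[...,0]-.6)<.2)&(np.abs(pc[...,1])<.3)][:,2]; print(n,"bench z",np.nanmedian(g[g<.01]))
        b=np.nanmedian(g[g<.01]); pc[...,2]-=b
        for q in sel: print(n,q,blob(n,pc,*T[q]))
E
python3 loc.py
```

```text
top bench z 0.0017776649005738498
top tub {'mid': array([626. ,   2.9]), 'mean': array([621.9,   2.9]), 'wh': (140.0, 115.6), 'ang': -87.5, 'pca': np.float64(-89.7), 'n': 306, 'z': 0.0438, 'bias': 0}
top lid {'mid': array([423.2, 331.4]), 'mean': array([423.2, 331.5]), 'wh': (152.7, 128.2), 'ang': -89.2, 'pca': np.float64(-89.2), 'n': 2374, 'z': 0.0259, 'bias': 0}
top rib {'mid': array([423.1, 330.9]), 'mean': array([424.4, 331.1]), 'wh': (60.9, 13.6), 'ang': 89.5, 'pca': np.float64(89.7), 'n': 116, 'z': 0.0457, 'bias': 0}
top battery {'mid': array([566.8, 192. ]), 'mean': array([566.9, 191.8]), 'wh': (55.3, 28.2), 'ang': -52.9, 'pca': np.float64(-53.3), 'n': 182, 'z': 0.0077, 'bias': 0}
top speaker {'mid': array([656.8, 202.3]), 'mean': array([656.9, 202.2]), 'wh': (39.9, 18.5), 'ang': 84.2, 'pca': np.float64(83.2), 'n': 89, 'z': 0.0117, 'bias': 0}
top camera {'mid': array([ 433.6, -161.8]), 'mean': array([ 433.4, -161.6]), 'wh': (25.7, 25.4), 'ang': 80.3, 'pca': np.float64(-84.5), 'n': 86, 'z': 0.0102, 'bias': 0}
top coil {'mid': array([622.9, 291.5]), 'mean': array([622.9, 291.5])
[... 1611 characters left out ...]
, 'z': 0.0107, 'bias': 0}
scene coil {'mid': array([625.8, 286.5]), 'mean': array([626. , 287.8]), 'wh': (34.3, 32.3), 'ang': 53.8, 'pca': np.float64(-81.3), 'n': 76, 'z': 0.0098, 'bias': 0}
scene board {'mid': array([597.3, 393. ]), 'mean': array([597.2, 393.1]), 'wh': (46.3, 17.9), 'ang': -78.5, 'pca': np.float64(-77.8), 'n': 63, 'z': 0.0076, 'bias': 0}
scene port {'mid': array([ 527.2, -167.9]), 'mean': array([ 527.4, -167.1]), 'wh': (25.5, 15.8), 'ang': -33.4, 'pca': np.float64(-27.4), 'n': 40, 'z': 0.0112, 'bias': 0}
scene knife {'mid': array([ 619.6, -346.3]), 'mean': array([ 619.2, -347.5]), 'wh': (129.8, 24.8), 'ang': -82.7, 'pca': np.float64(-82.6), 'n': 354, 'z': 0.1006, 'bias': 0}
```

Run:
```python
from h import *
for n in("top","scene"):
    P,pc=shots(n,4); pc[...,2]-=.0018 if n=="top" else .0003
    print(n,"unit",blob(n,pc,(.65,-.35),.18,.08,.09,.085))
    print(n,"panel",blob(n,pc,(.47,-.355),.13,.066,.08,.073))
    print(n,"floor",blob(n,pc,(.52,-.355),.13,.016,.028,.022))
    m=pc[...,2]*0
    print(n,"knob",blob(n,pc,(.44,-.35),.05,.03,.06,.045))
    q=P if n=="top" else P
    if n=="top": cv2.imwrite("pics/dr.png",cv2.resize(P[140:290,330:490,::-1],None,fx=5,fy=4,interpolation=cv2.INTER_CUBIC)[:600])
    g=P.astype(int); m=((g[...,2]>g[...,0]+30)&(g[...,2]>g[...,1]+20)); print(n,"mat",rect(n,m,0))
```

```text
top unit {'mid': array([ 648.1, -335.6]), 'mean': array([ 650.5, -334.8]), 'wh': (199.8, 166.2), 'ang': -88.2, 'pca': np.float64(-87.0), 'n': 3966, 'z': 0.0846, 'bias': 0}
top panel {'mid': array([ 450.3, -341.7]), 'mean': array([ 450.3, -340.9]), 'wh': (192.3, 15.2), 'ang': -88.0, 'pca': np.float64(-88.0), 'n': 414, 'z': 0.0717, 'bias': 0}
top floor {'mid': array([ 521., -345.]), 'mean': array([ 520.6, -345. ]), 'wh': (152.1, 107.3), 'ang': -88.0, 'pca': np.float64(-87.4), 'n': 2065, 'z': 0.0217, 'bias': 0}
top knob {'mid': array([ 421.9, -343.8]), 'mean': array([ 419.1, -344.2]), 'wh': (40.5, 27.1), 'ang': -0.2, 'pca': np.float64(0.2), 'n': 104, 'z': 0.0543, 'bias': 0}
top mat (array([450.2,  11.3]), 230.1, 180.0, 86.3)
scene unit {'mid': array([ 651.3, -340.7]), 'mean': array([ 657.1, -341.4]), 'wh': (200.5, 167.8), 'ang': -88.1, 'pca': np.float64(-87.4), 'n': 3493, 'z': 0.0848, 'bias': 0}
scene panel {'mid': array([ 453.8, -346.9]), 'mean': array([ 453.7, -347.9]), 'wh': (192.5, 18.9), 'ang': -87.8, 'pca': np.float64(-87.6), 'n': 328, 'z': 0.0717, 'bias': 0}
scene floor {'mid': array([ 497.6, -343.3]), 'mean': array([ 498.8, -344.4]), 'wh': (155.2, 75.9), 'ang': -88.1, 'pca': np.float64(-88.0), 'n': 1118, 'z': 0.0219, 'bias': 0}
scene knob {'mid': array([ 464.1, -349.6]), 'mean': array([ 464.3, -349.3]), 'wh': (88.0, 16.6), 'ang': -87.9, 'pca': np.float64(-87.7), 'n': 132, 'z': 0.0452, 'bias': 0}
scene mat (array([450.7,   7.2]), 223.0, 174.4, 86.3)
```

View pics/dr.png

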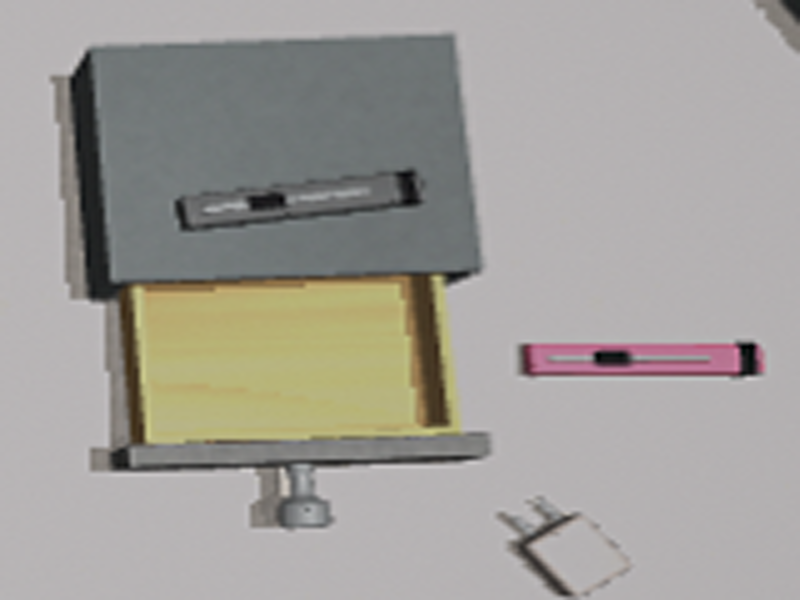

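```bash
cat >> h.py <<'E'
def pose():
    s=get_state(); return s["position"].copy(),R.from_rotvec(s["tool_rot"])
def down(yaw): # tool x at yaw (deg), z down
    c,s_=np.cos(np.radians(yaw)),np.sin(np.radians(yaw))
    return R.from_matrix(np.array([[c,s_,0],[s_,-c,0],[0,0,-1]]).T)
def plan(wps,jaw=0,mx=4.8,start=None):
    """wps: list of (x,y,z,yaw) ; prints rows"""
    p,r=pose() if start is None else start
    out=[]
    for x,y,z,yaw in wps:
        for _ in range(40):
            t=np.array([x,y,z])-p; dl=r.inv().apply(t)*100
            rv=np.degrees((r.inv()*down(yaw)).as_rotvec())
            n=max(np.linalg.norm(dl)/mx,np.linalg.norm(rv)/8.5)
            if n<0.03: break
            k=int(np.ceil(n-1e-9)) if n>1 else 1
            sl=np.round(dl/k,1); dr=np.round(rv/k,0) if np.linalg.norm(rv)>.5 else np.zeros(3)
            if not sl.any() and not dr.any(): break
            out.append((sl,dr)); p=p+r.apply(sl/100); r=r*R.from_rotvec(np.radians(dr))
        out.append(None)
    for i,o in enumerate(out): print("--" if o is None else (o[0]+0).tolist().__repr__()+"  "+(o[1]+0).tolist().__repr__())
    print("end",np.round(p,4)); return p,r
def st():
    s=get_state(); r=R.from_rotvec(s["tool_rot"]).as_matrix(); x=r[:,0]
    print("t",round(s["time"],2),"p",np.round(s["position"],4),"yaw",round(float(np.degrees(np.arctan2(x[1],x[0]))),1),"tz",np.round(r[:,2],3),"F",np.round(s["ft_force"],1),"grip",round(s["grip_width"],3))
E
python3 - <<'E'
from h import *
st(); plan([(.6175,-.3435,.18,97.5)])
E
```

```text
t 1.95 p [ 0.1713 -0.627   0.2226] yaw 15.3 tz [-0. -0. -1.] F [-0.6 -0.7 -0.1] grip 0.998
[4.2, -1.3, 0.4]  [0.0, 0.0, -7.0]
[4.3, -0.8, 0.4]  [0.0, 0.0, -7.0]
[4.4, -0.2, 0.3]  [0.0, 0.0, -7.0]
[4.4, 0.3, 0.4]  [0.0, 0.0, -7.0]
[4.3, 0.8, 0.3]  [0.0, 0.0, -7.0]
[4.2, 1.4, 0.4]  [0.0, 0.0, -7.0]
[4.0, 1.8, 0.3]  [0.0, 0.0, -7.0]
[3.8, 2.3, 0.4]  [0.0, 0.0, -7.0]
[3.4, 2.8, 0.3]  [0.0, 0.0, -7.0]
[3.1, 3.2, 0.4]  [0.0, 0.0, -6.0]
[2.7, 3.5, 0.3]  [0.0, 0.0, -7.0]
[2.3, 3.7, 0.4]  [0.0, 0.0, -6.0]
--
end [ 0.6172 -0.3433  0.1795]
```

>>> move_arm(
  jaw=[0, 0, 0, 0, 0],
  slide=[
    [4.2, -1.3, 0.4],
    [4.3, -0.8, 0.4],
    [4.4, -0.2, 0.3],
    [4.4, 0.3, 0.4],
    [4.3, 0.8, 0.3],
  ],
  dr=[
    [0, 0, -7],
    [0, 0, -7],
    [0, 0, -7],
    [0, 0, -7],
    [0, 0, -7],
  ],
  force=20,
)

```text
time: 2.45
position: [0.358, -0.508, 0.2046]
tool_rot: [2.84, 1.342, -0.0]
ft_force: [0.4, -0.0, 0.2]
grip_width: 0.998
```

>>> move_arm(
  jaw=[0, 0, 0, 0, 0],
  slide=[
    [4.2, 1.4, 0.4],
    [4.0, 1.8, 0.3],
    [3.8, 2.3, 0.4],
    [3.4, 2.8, 0.3],
    [3.1, 3.2, 0.4],
  ],
  dr=[
    [0, 0, -7],
    [0, 0, -7],
    [0, 0, -7],
    [0, 0, -7],
    [0, 0, -6],
  ],
)

```text
time: 2.95
position: [0.5446, -0.3898, 0.1868]
tool_rot: [2.324, 2.112, -0.0]
ft_force: [0.1, -1.0, -1.0]
grip_width: 1.001
```

>>> move_arm(
  jaw=[0, 0, 0, 0],
  slide=[
    [2.7, 3.5, 0.3],
    [2.3, 3.7, 0.4],
    [0, 0, 0],
    [0, 0, 0],
  ],
  dr=[
    [0, 0, -7],
    [0, 0, -6],
    [0, 0, 0],
    [0, 0, 0],
  ],
)

```text
time: 3.35
position: [0.6181, -0.3418, 0.1789]
tool_rot: [-2.072, -2.36, -0.0]
ft_force: [-0.7, -0.9, 0.2]
grip_width: 0.999
```

Run:
```python
from h import *
st()
p,d=get_image("top"); cv2.imwrite("pics/a1.png",cv2.resize(p[100:300,300:500,::-1],(700,600)))
p,d=get_image("scene"); cv2.imwrite("pics/a2.png",cv2.resize(p[180:380,80:330,::-1],(750,600)))
```

```text
t 3.35 p [ 0.6181 -0.3418  0.1789] yaw 97.4 tz [-0.001  0.001 -1.   ] F [-0.7 -0.9  0.2] grip 0.999
```

View pics/a1.png

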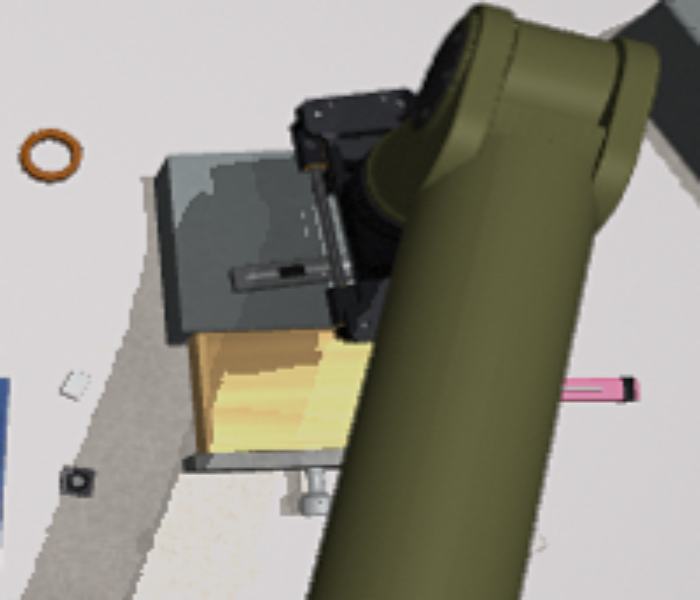

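View pics/a2.png

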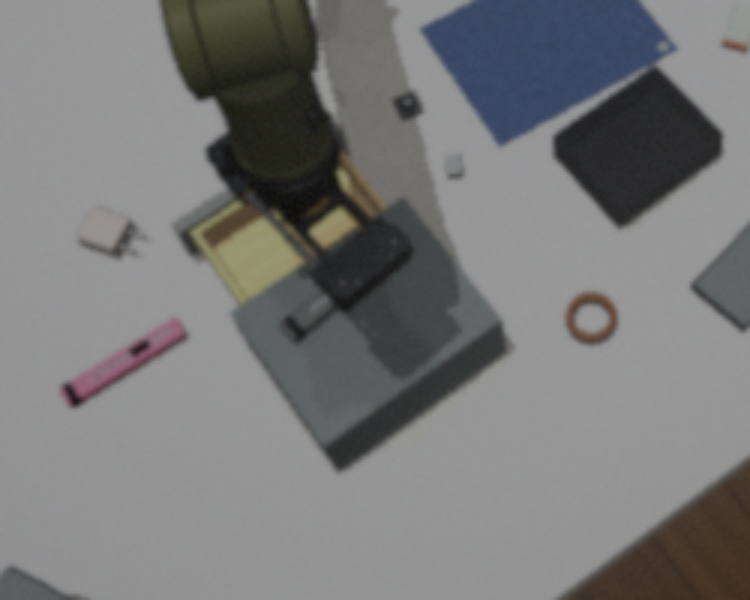

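>>> move_arm(
  jaw=[0, 0, 0, 255, 255],
  slide=[
    [0, 0, 4],
    [0, 0, 4],
    [0, 0, 1.0],
    [0, 0, 0],
    [0, 0, 0],
  ],
  dr=[
    [0, 0, 0],
    [0, 0, 0],
    [0, 0, 0],
    [0, 0, 0],
    [0, 0, 0],
  ],
  force=25,
)

```text
time: 3.95
position: [0.6171, -0.3449, 0.0909]
tool_rot: [2.077, 2.355, -0.0]
ft_force: [0.2, -0.2, 0.1]
grip_width: 0.891
```

>>> move_arm(
  jaw=[255, 255, 255],
  slide=[
    [0, 0, 0],
    [0, 0, 0],
    [0, 0, 0],
  ],
  dr=[
    [0, 0, 0],
    [0, 0, 0],
    [0, 0, 0],
  ],
)

```text
time: 4.25
position: [0.6175, -0.3436, 0.0903]
tool_rot: [2.075, 2.357, 0.0]
ft_force: [0.0, -0.3, 0.4]
grip_width: 0.632
```

Run:
```python
from h import *
st(); p,r=pose(); plan([(p[0],p[1],.15,97.4),(.512,-.347,.15,92),(.512,-.347,.038,92)])
```

```text
t 4.25 p [ 0.6175 -0.3436  0.0903] yaw 97.3 tz [ 0.001 -0.001 -1.   ] F [ 0.  -0.3  0.4] grip 0.632
[0.0, 0.0, -3.0]  [0.0, 0.0, 0.0]
[0.0, 0.0, -3.0]  [0.0, 0.0, 0.0]
--
[0.3, -3.5, 0.0]  [0.0, 0.0, 2.0]
[0.2, -3.5, 0.0]  [0.0, 0.0, 2.0]
[0.1, -3.5, 0.0]  [0.0, 0.0, 1.0]
--
[0.0, 0.0, 3.7]  [0.0, 0.0, 0.0]
[0.0, 0.0, 3.8]  [0.0, 0.0, 0.0]
[0.0, 0.0, 3.7]  [0.0, 0.0, 0.0]
--
end [ 0.5124 -0.3473  0.0382]
```

>>> move_arm(
  jaw=[255, 255, 255, 255, 255],
  slide=[
    [0, 0, 0],
    [0, 0, 0],
    [0, 0, 0],
    [0, 0, 0],
    [0, 0, 0],
  ],
  dr=[
    [0, 0, 0],
    [0, 0, 0],
    [0, 0, 0],
    [0, 0, 0],
    [0, 0, 0],
  ],
)

```text
time: 4.75
position: [0.6172, -0.3433, 0.0895]
tool_rot: [-2.076, -2.358, 0.0]
ft_force: [-0.5, 0.1, -0.3]
grip_width: 0.249
```

>>> move_arm(
  jaw=[255, 255, 255, 255],
  slide=[
    [0, 0, 0],
    [0, 0, 0],
    [0, 0, -3],
    [0, 0, -3],
  ],
  dr=[
    [0, 0, 0],
    [0, 0, 0],
    [0, 0, 0],
    [0, 0, 0],
  ],
)

```text
time: 5.15
position: [0.6163, -0.343, 0.1487]
tool_rot: [-2.074, -2.356, 0.001]
ft_force: [2.0, 0.0, -0.7]
grip_width: 0.251
```

>>> move_arm(
  jaw=[255, 255, 255, 255],
  slide=[
    [0.3, -3.5, 0],
    [0.2, -3.5, 0],
    [0.1, -3.5, 0],
    [0, 0, 0],
  ],
  dr=[
    [0, 0, 2],
    [0, 0, 2],
    [0, 0, 1],
    [0, 0, 0],
  ],
)

```text
time: 5.55
position: [0.5068, -0.349, 0.1491]
tool_rot: [-2.181, -2.258, 0.007]
ft_force: [-0.3, 0.6, -1.4]
grip_width: 0.251
```

Run:
```python
from h import *
st()
p,d=get_image("scene"); cv2.imwrite("pics/a3.png",cv2.resize(p[180:380,80:330,::-1],(750,600)))
```

```text
t 5.55 p [ 0.5068 -0.349   0.1491] yaw 92.0 tz [-0.005 -0.002 -1.   ] F [-0.3  0.6 -1.4] grip 0.251
```

View pics/a3.png

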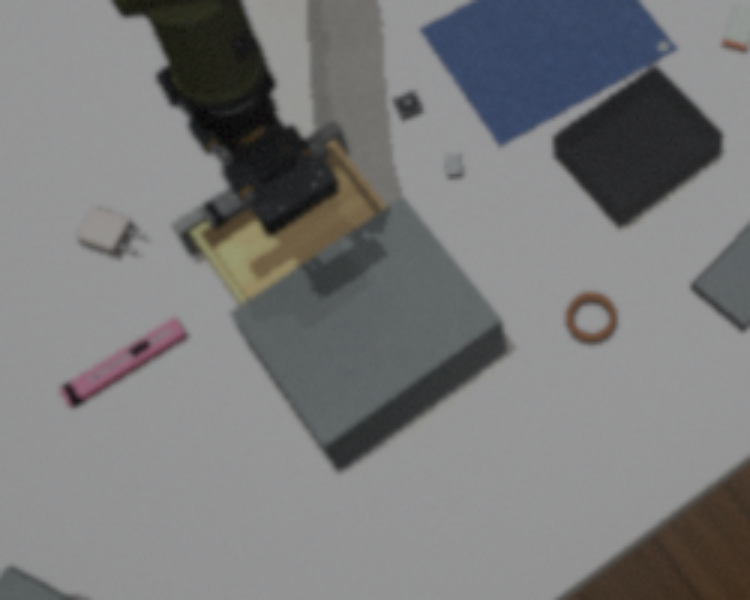

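>>> move_arm(
  jaw=[255, 255, 255, 255, 255],
  slide=[
    [0, 0, 0],
    [0, 0, 4],
    [0, 0, 4],
    [0, 0, 3],
    [0, 0, 0],
  ],
  dr=[
    [0, 0, 0],
    [0, 0, 0],
    [0, 0, 0],
    [0, 0, 0],
    [0, 0, 0],
  ],
)

```text
time: 6.1
position: [0.5103, -0.3441, 0.0346]
tool_rot: [-2.168, -2.261, 0.0]
ft_force: [-0.9, 0.9, -0.4]
grip_width: 0.252
```

>>> move_arm(
  jaw=[150, 150, 150, 150],
  slide=[
    [0, 0, 0],
    [0, 0, 0],
    [0, 0, 0],
    [0, 0, 0],
  ],
  dr=[
    [0, 0, 0],
    [0, 0, 0],
    [0, 0, 0],
    [0, 0, 0],
  ],
)

```text
time: 6.5
position: [0.5132, -0.3477, 0.0413]
tool_rot: [2.175, 2.263, 0.0]
ft_force: [0.1, -0.7, -0.2]
grip_width: 0.4
```

>>> move_arm(
  jaw=[150, 150, 150, 150, 255],
  slide=[
    [0, 0, 0],
    [0, 0, -4],
    [0, 0, -4],
    [0, 0, -4],
    [0, 0, 0],
  ],
  dr=[
    [0, 0, 0],
    [0, 0, 0],
    [0, 0, 0],
    [0, 0, 0],
    [0, 0, 0],
  ],
)

```text
time: 7.0
position: [0.5157, -0.3489, 0.1668]
tool_rot: [2.168, 2.257, 0.002]
ft_force: [1.1, 0.5, 0.3]
grip_width: 0.376
```

Run:
```python
from h import *
st()
plan([(.36,-.347,.15,92),(.36,-.347,.045,92)])
```

```text
t 7.0 p [ 0.5157 -0.3489  0.1668] yaw 92.3 tz [ 0.01  -0.007 -1.   ] F [1.1 0.5 0.3] grip 0.376
[0.2, -3.9, 0.4]  [0.0, 0.0, 0.0]
[0.2, -3.9, 0.4]  [0.0, 0.0, 0.0]
[0.2, -3.9, 0.4]  [0.0, 0.0, 0.0]
[0.2, -3.9, 0.3]  [1.0, 0.0, 0.0]
--
[0.0, 0.0, 3.5]  [0.0, 0.0, 0.0]
[0.1, 0.1, 3.5]  [0.0, 0.0, 0.0]
[0.0, 0.0, 3.5]  [0.0, 0.0, 0.0]
--
end [ 0.3598 -0.347   0.0453]
```

>>> move_arm(
  jaw=[255, 255, 255, 255, 255],
  slide=[
    [0.1, -4, 0.2],
    [0.1, -4, 0.2],
    [0.1, -4, 0.2],
    [0.1, -3.8, 0.2],
    [0, 0, 0],
  ],
  dr=[
    [0, 0, 0],
    [0, 0, 0],
    [0, 0, 0],
    [0, 0, 0],
    [0, 0, 0],
  ],
)

```text
time: 7.5
position: [0.3481, -0.3503, 0.1507]
tool_rot: [-2.182, -2.256, 0.005]
ft_force: [-0.6, -0.6, 0.0]
grip_width: 0.021
```

Run:
```python
from h import *
st()
for n in("top","scene"):
    P,pc=shots(n,3); pc[...,2]-=.0018 if n=="top" else .0003
    print(n,"knife",blob(n,pc,(.515,-.345),.09,.031,.045,.038))
    cv2.imwrite(f"pics/b_{n}.png",cv2.resize(P[140:290,330:490,::-1] if n=="top" else P[180:380,80:330,::-1],(750,600)))
```

```text
t 7.5 p [ 0.3481 -0.3503  0.1507] yaw 91.9 tz [-0.005 -0.    -1.   ] F [-0.6 -0.6  0. ] grip 0.021
top knife {'mid': array([ 513.2, -343. ]), 'mean': array([ 513.3, -342.7]), 'wh': (129.4, 22.4), 'ang': -87.6, 'pca': np.float64(-87.4), 'n': 373, 'z': 0.0375, 'bias': 0}
scene knife {'mid': array([ 517.3, -348.3]), 'mean': array([ 516.8, -349.8]), 'wh': (128.5, 25.1), 'ang': -88.1, 'pca': np.float64(-87.5), 'n': 305, 'z': 0.0376, 'bias': 0}
```

View pics/b_scene.png

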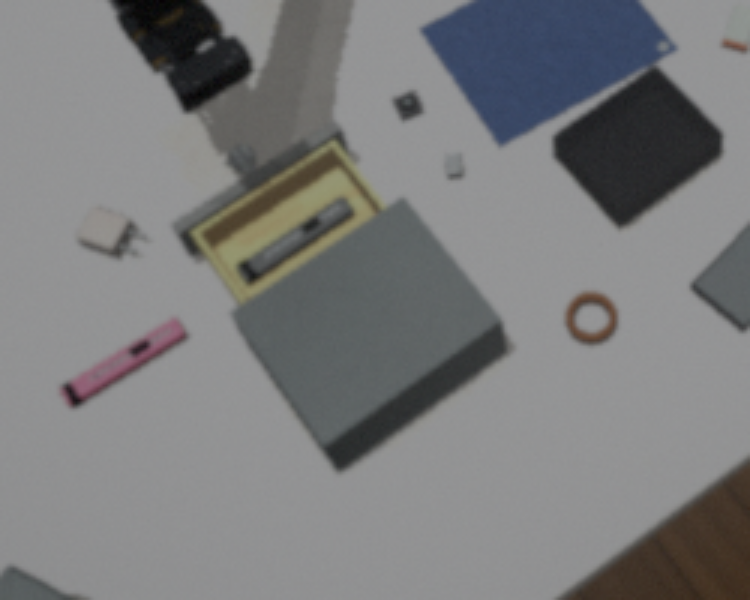

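View pics/b_top.png

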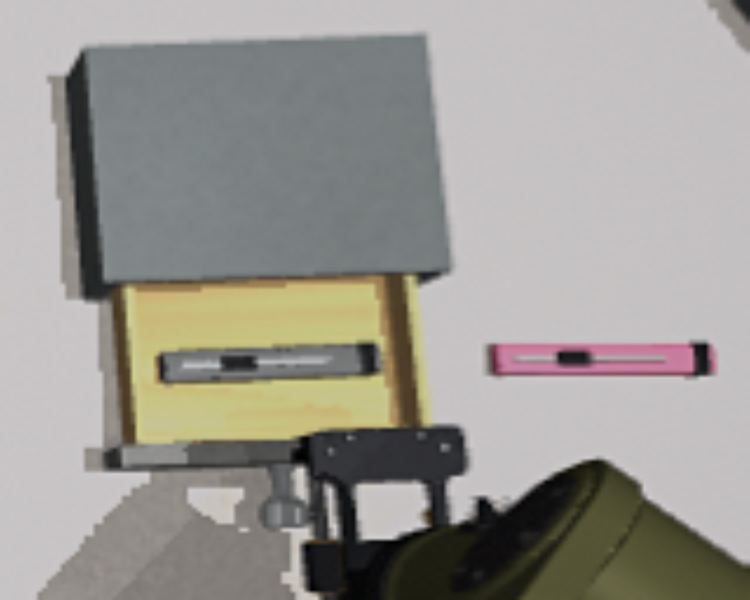

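>>> move_arm(
  jaw=[255, 255, 255, 255],
  slide=[
    [0, 0, 4],
    [0, 0, 4],
    [0, 0, 3.3],
    [0, 0, 0],
  ],
  dr=[
    [0, 0, 0],
    [0, 0, 0],
    [0, 0, 0],
    [0, 0, 0],
  ],
)

```text
time: 8.2
position: [0.3522, -0.346, 0.0343]
tool_rot: [-2.168, -2.261, -0.002]
ft_force: [-0.1, 0.7, 0.2]
grip_width: 0.003
```

>>> move_arm(
  jaw=[255, 255, 255, 255, 255],
  slide=[
    [0, 2, 0],
    [0, 2, 0],
    [0, 2.5, 0],
    [0, 2.5, 0],
    [0, 2.5, 0],
  ],
  dr=[
    [0, 0, 0],
    [0, 0, 0],
    [0, 0, 0],
    [0, 0, 0],
    [0, 0, 0],
  ],
)

```text
time: 8.7
position: [0.4702, -0.3457, 0.0402]
tool_rot: [2.176, 2.264, -0.002]
ft_force: [-1.9, -1.8, -0.2]
grip_width: 0.001
```

Run:
```python
from h import *
st()
for n in("top","scene"):
    P,pc=shots(n,3); pc[...,2]-=.0018 if n=="top" else .0003
    cv2.imwrite(f"pics/c_{n}.png",cv2.resize(P[140:290,330:490,::-1] if n=="top" else P[180:380,80:330,::-1],(750,600)))
```

```text
t 8.7 p [ 0.4702 -0.3457  0.0402] yaw 92.3 tz [-0.    -0.001 -1.   ] F [-1.9 -1.8 -0.2] grip 0.001
```

View pics/c_scene.png

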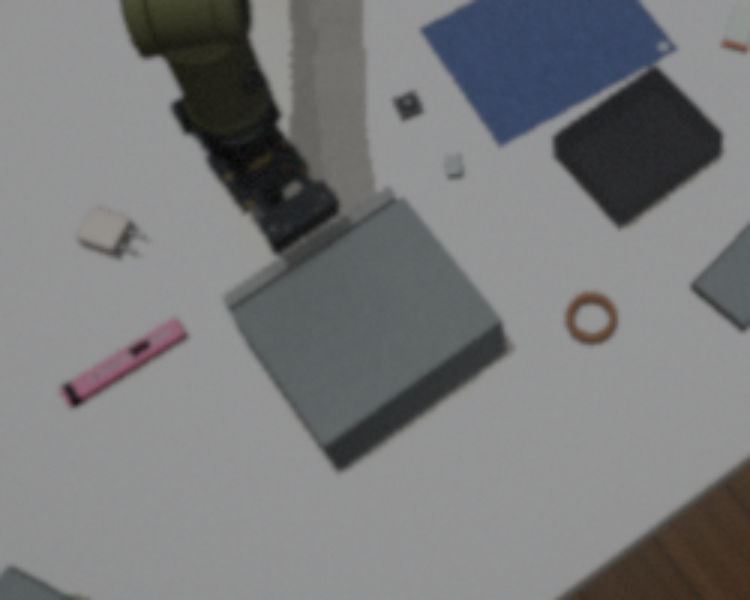

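>>> move_arm(
  jaw=[255, 255],
  slide=[
    [0, 0.5, 0],
    [0, 0, 0],
  ],
  dr=[
    [0, 0, 0],
    [0, 0, 0],
  ],
)

```text
time: 9.2
position: [0.4741, -0.3448, 0.0389]
tool_rot: [2.177, 2.264, 0.0]
ft_force: [0.2, -0.5, 0.4]
grip_width: 0.004
```

>>> move_arm(
  jaw=[255, 255],
  slide=[
    [0, 0.5, 0],
    [0, 0, 0],
  ],
  dr=[
    [0, 0, 0],
    [0, 0, 0],
  ],
)

```text
time: 9.4
position: [0.4796, -0.3443, 0.0387]
tool_rot: [2.176, 2.265, 0.001]
ft_force: [-0.0, 0.0, 0.1]
grip_width: 0.006
```

Run:
```python
from h import *
st()
for n in("top","scene"):
    P,pc=shots(n,3); pc[...,2]-=.0018 if n=="top" else .0003
    print(n,"unit",blob(n,pc,(.65,-.35),.18,.08,.09,.085))
    print(n,"panel",blob(n,pc,(.56,-.335),.13,.066,.08,.073))
```

```text
t 9.4 p [ 0.4796 -0.3443  0.0387] yaw 92.3 tz [ 0.001 -0.    -1.   ] F [-0.   0.   0.1] grip 0.006
top unit {'mid': array([ 648.3, -335.5]), 'mean': array([ 654. , -331.8]), 'wh': (200.0, 165.8), 'ang': -88.2, 'pca': np.float64(-76.7), 'n': 3997, 'z': 0.0846, 'bias': 0}
top panel {'mid': array([ 545.8, -280.1]), 'mean': array([ 545.8, -279.6]), 'wh': (73.2, 15.3), 'ang': -87.4, 'pca': np.float64(-87.6), 'n': 155, 'z': 0.0718, 'bias': 0}
scene unit {'mid': array([ 651. , -340.7]), 'mean': array([ 652.6, -341.9]), 'wh': (200.5, 167.1), 'ang': -88.1, 'pca': np.float64(-87.5), 'n': 3858, 'z': 0.0848, 'bias': 0}
scene panel {'mid': array([ 551.7, -343.7]), 'mean': array([ 552.6, -346.7]), 'wh': (191.2, 18.6), 'ang': -87.8, 'pca': np.float64(-88.0), 'n': 295, 'z': 0.0719, 'bias': 0}
```

>>> move_arm(
  jaw=[255, 255, 255],
  slide=[
    [0, 0.5, 0],
    [0, 0.2, 0],
    [0, 0, 0],
  ],
  dr=[
    [0, 0, 0],
    [0, 0, 0],
    [0, 0, 0],
  ],
)

```text
time: 10.0
position: [0.4866, -0.3439, 0.0386]
tool_rot: [2.176, 2.266, 0.0]
ft_force: [-0.8, 0.6, 0.1]
grip_width: 0.001
```

>>> move_arm(
  jaw=[255, 255, 255],
  slide=[
    [0, 0.3, 0],
    [0, 0, 0],
    [0, 0, 0],
  ],
  dr=[
    [0, 0, 0],
    [0, 0, 0],
    [0, 0, 0],
  ],
)

```text
time: 10.3
position: [0.4891, -0.3439, 0.0385]
tool_rot: [2.177, 2.265, 0.0]
ft_force: [0.0, 0.7, 0.2]
grip_width: 0.008
```

Run:
```python
from h import *
st()
for n in("top","scene"):
    P,pc=shots(n,3); pc[...,2]-=.0018 if n=="top" else .0003
    print(n,"panel",blob(n,pc,(.56,-.335),.13,.066,.08,.073))
```

```text
t 10.3 p [ 0.4891 -0.3439  0.0385] yaw 92.3 tz [ 0. -0. -1.] F [0.  0.7 0.2] grip 0.008
top panel {'mid': array([ 547.4, -280.5]), 'mean': array([ 547.2, -280.3]), 'wh': (73.1, 13.7), 'ang': 89.6, 'pca': np.float64(-88.4), 'n': 152, 'z': 0.0721, 'bias': 0}
scene panel {'mid': array([ 555.1, -408.5]), 'mean': array([ 555. , -408.4]), 'wh': (62.2, 17.2), 'ang': -86.0, 'pca': np.float64(-86.1), 'n': 113, 'z': 0.072, 'bias': 0}
```

>>> move_arm(
  jaw=[255, 255],
  slide=[
    [0, 0.5, 0],
    [0, 0, 0],
  ],
  dr=[
    [0, 0, 0],
    [0, 0, 0],
  ],
)

```text
time: 10.8
position: [0.4948, -0.3436, 0.0387]
tool_rot: [2.176, 2.265, 0.001]
ft_force: [0.0, 0.4, 0.1]
grip_width: 0.002
```

>>> move_arm(
  jaw=[255, 255],
  slide=[
    [0, 0.5, 0],
    [0, 0, 0],
  ],
  dr=[
    [0, 0, 0],
    [0, 0, 0],
  ],
)

```text
time: 11.0
position: [0.4984, -0.3436, 0.0383]
tool_rot: [-2.176, -2.264, 0.002]
ft_force: [-3.2, 0.4, 2.7]
grip_width: 0.004
```

Run:
```python
from h import *
st()
for n in("top","scene"):
    P,pc=shots(n,3); pc[...,2]-=.0018 if n=="top" else .0003
    print(n,"panel",blob(n,pc,(.56,-.335),.13,.066,.08,.073))
```

```text
t 11.0 p [ 0.4984 -0.3436  0.0383] yaw 92.3 tz [-0.002  0.    -1.   ] F [-3.2  0.4  2.7] grip 0.004
top panel {'mid': array([ 557.6, -276.1]), 'mean': array([ 557.3, -276.5]), 'wh': (77.8, 26.6), 'ang': 81.2, 'pca': np.float64(89.8), 'n': 171, 'z': 0.0719, 'bias': 0}
scene panel {'mid': array([ 559.7, -407.9]), 'mean': array([ 559.8, -408.3]), 'wh': (62.7, 8.5), 'ang': -85.5, 'pca': np.float64(-85.7), 'n': 56, 'z': 0.0724, 'bias': 0}
```

>>> move_arm(
  jaw=[255, 255, 255],
  slide=[
    [0, 0.3, 0],
    [0, 0, 0],
    [0, 0, 0],
  ],
  dr=[
    [0, 0, 0],
    [0, 0, 0],
    [0, 0, 0],
  ],
)

```text
time: 11.6
position: [0.4984, -0.3436, 0.0383]
tool_rot: [-2.174, -2.26, 0.006]
ft_force: [-10.6, 1.7, 7.5]
grip_width: 0.006
```

>>> move_arm(
  jaw=[255, 255, 255, 255],
  slide=[
    [0, -3, 0],
    [0, -4, 0],
    [0, 0, -4.5],
    [0, 0, -4.5],
  ],
  dr=[
    [0, 0, 0],
    [0, 0, 0],
    [0, 0, 0],
    [0, 0, 0],
  ],
)

```text
time: 12.0
position: [0.4303, -0.3453, 0.1278]
tool_rot: [-2.176, -2.262, -0.001]
ft_force: [1.5, -1.2, 0.4]
grip_width: 0.0
```

Run:
```python
from h import *
st()
for n in("top","scene"):
    P,pc=shots(n,3); pc[...,2]-=.0018 if n=="top" else .0003
    print(n,"unit",blob(n,pc,(.65,-.35),.18,.08,.09,.085))
    print(n,"panel",blob(n,pc,(.56,-.335),.13,.066,.08,.073))
    cv2.imwrite(f"pics/e_{n}.png",cv2.resize(P[140:290,330:490,::-1] if n=="top" else P[180:380,80:330,::-1],(750,600)))
```

```text
t 12.0 p [ 0.4303 -0.3453  0.1278] yaw 92.2 tz [-0.002  0.002 -1.   ] F [ 1.5 -1.2  0.4] grip 0.0
top unit {'mid': array([ 648.2, -335.5]), 'mean': array([ 647.6, -335.8]), 'wh': (200.1, 166.1), 'ang': -88.1, 'pca': np.float64(-88.3), 'n': 4362, 'z': 0.0846, 'bias': 0}
top panel {'mid': array([ 559.6, -335.9]), 'mean': array([ 560. , -325.5]), 'wh': (199.9, 32.8), 'ang': 86.4, 'pca': np.float64(-87.2), 'n': 375, 'z': 0.0721, 'bias': 0}
scene unit {'mid': array([ 651. , -340.7]), 'mean': array([ 652.6, -342. ]), 'wh': (200.5, 167.2), 'ang': -88.1, 'pca': np.float64(-87.5), 'n': 3856, 'z': 0.0848, 'bias': 0}
scene panel {'mid': array([ 557.3, -343.4]), 'mean': array([ 557.3, -344.5]), 'wh': (191.9, 8.8), 'ang': -87.5, 'pca': np.float64(-87.8), 'n': 167, 'z': 0.0724, 'bias': 0}
```

View pics/e_scene.png

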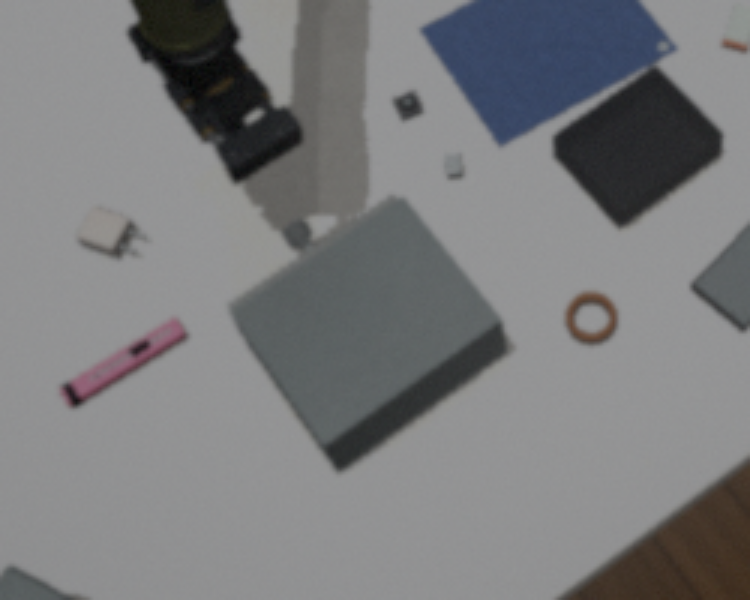

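The drawer is shut against its stop with 10 N of push and the knife inside. Next is the tub.

Run:
```python
from h import *
st(); plan([(.706,.004,.14,2.5),(.706,.004,.015,2.5)])
```

```text
t 12.3 p [ 0.4322 -0.3458  0.1279] yaw 92.3 tz [ 0.  0. -1.] F [ 0.5 -0.7 -0.2] grip 0.004
[3.1, 2.6, -0.1]  [0.0, 0.0, 8.0]
[3.4, 2.2, -0.1]  [0.0, 0.0, 8.0]
[3.7, 1.7, -0.1]  [0.0, 0.0, 8.0]
[3.9, 1.1, -0.1]  [0.0, 0.0, 8.0]
[4.0, 0.6, -0.1]  [0.0, 0.0, 8.0]
[4.0, 0.0, -0.1]  [0.0, 0.0, 8.0]
[4.0, -0.5, -0.1]  [0.0, 0.0, 8.0]
[3.9, -1.1, -0.1]  [0.0, 0.0, 8.0]
[2.8, -1.2, -0.1]  [0.0, 0.0, 6.0]
[2.6, -1.5, -0.1]  [0.0, 0.0, 7.0]
[2.4, -1.8, -0.1]  [0.0, 0.0, 6.0]
[2.2, -2.0, -0.1]  [0.0, 0.0, 7.0]
--
[0.0, 0.0, 4.2]  [0.0, 0.0, 0.0]
[0.0, 0.0, 4.2]  [0.0, 0.0, 0.0]
[0.0, 0.0, 4.1]  [0.0, 0.0, 0.0]
--
end [0.7058 0.0036 0.015 ]
```

>>> move_arm(
  jaw=[0, 0, 0, 0, 0],
  slide=[
    [3.1, 2.6, -0.1],
    [3.4, 2.2, -0.1],
    [3.7, 1.7, -0.1],
    [3.9, 1.1, -0.1],
    [4.0, 0.6, -0.1],
  ],
  dr=[
    [0, 0, 8],
    [0, 0, 8],
    [0, 0, 8],
    [0, 0, 8],
    [0, 0, 8],
  ],
)

```text
time: 12.8
position: [0.5572, -0.1848, 0.1318]
tool_rot: [-2.822, -1.376, 0.002]
ft_force: [0.2, 0.8, -0.5]
grip_width: 0.372
```

>>> move_arm(
  jaw=[0, 0, 0, 0, 0],
  slide=[
    [4.0, 0.0, -0.1],
    [4.0, -0.5, -0.1],
    [3.9, -1.1, -0.1],
    [2.8, -1.2, -0.1],
    [2.6, -1.5, -0.1],
  ],
  dr=[
    [0, 0, 8],
    [0, 0, 8],
    [0, 0, 8],
    [0, 0, 6],
    [0, 0, 7],
  ],
)

```text
time: 13.3
position: [0.669, -0.0419, 0.1362]
tool_rot: [-3.113, -0.413, 0.004]
ft_force: [0.4, -0.9, 0.9]
grip_width: 0.833
```

>>> move_arm(
  jaw=[0, 0, 0, 0],
  slide=[
    [2.4, -1.8, -0.1],
    [2.2, -2.0, -0.1],
    [0, 0, 0],
    [0, 0, 0],
  ],
  dr=[
    [0, 0, 6],
    [0, 0, 7],
    [0, 0, 0],
    [0, 0, 0],
  ],
)

```text
time: 13.7
position: [0.705, 0.0042, 0.1383]
tool_rot: [-3.141, -0.068, 0.005]
ft_force: [-0.6, -0.3, -0.1]
grip_width: 0.997
```

Run:
```python
from h import *
st(); plan([(.706,.004,.14,2.5)])
p,d=get_image("scene"); cv2.imwrite("pics/f.png",cv2.resize(p[80:330,180:430,::-1],(750,600)))
```

```text
t 13.7 p [0.705  0.0042 0.1383] yaw 2.5 tz [-0.003  0.    -1.   ] F [-0.6 -0.3 -0.1] grip 0.997
[0.1, 0.0, -0.2]  [0.0, 0.0, 0.0]
--
end [0.7061 0.0042 0.1402]
```

View pics/f.png

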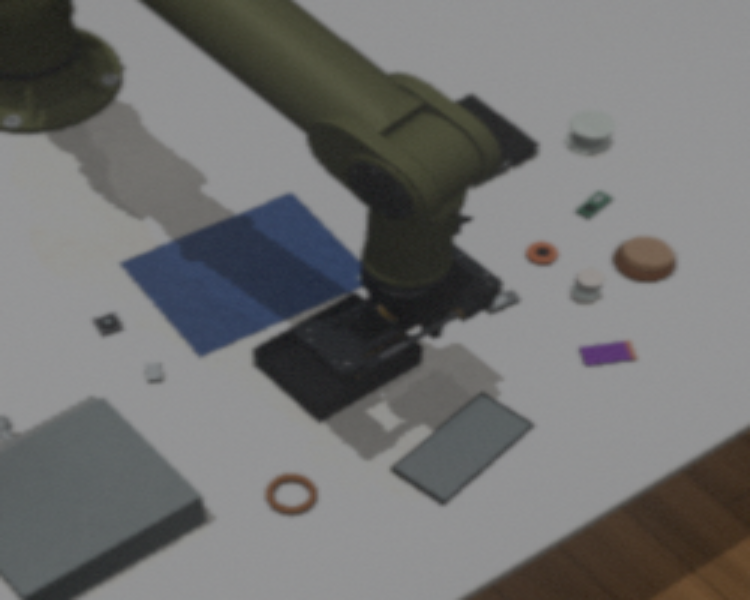

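>>> move_arm(
  jaw=[0, 0, 0, 0, 0],
  slide=[
    [0.5, 0, 4],
    [0, 0, 4],
    [0, 0, 3],
    [0, 0, 1.2],
    [0, 0, 0],
  ],
  dr=[
    [0, 0, 0],
    [0, 0, 0],
    [0, 0, 0],
    [0, 0, 0],
    [0, 0, 0],
  ],
)

```text
time: 14.25
position: [0.7087, 0.0014, 0.0161]
tool_rot: [3.14, 0.061, -0.007]
ft_force: [0.4, 0.6, 0.2]
grip_width: 0.999
```

Run:
```python
from h import *
st()
for n in("top","scene"):
    p,d=get_image(n); cv2.imwrite(f"pics/g_{n}.png",cv2.resize(p[80:330,180:430,::-1],(750,600)) if n=="scene" else cv2.resize(p[100:300,180:380,::-1],(750,600)))
```

```text
t 14.25 p [0.7087 0.0014 0.0161] yaw 2.2 tz [-0.005 -0.001 -1.   ] F [0.4 0.6 0.2] grip 0.999
```

View pics/g_scene.png

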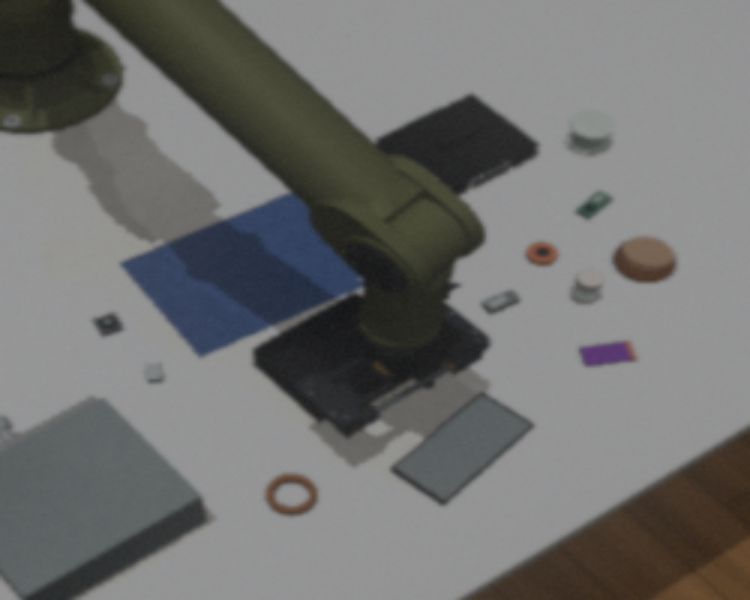

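View pics/g_top.png

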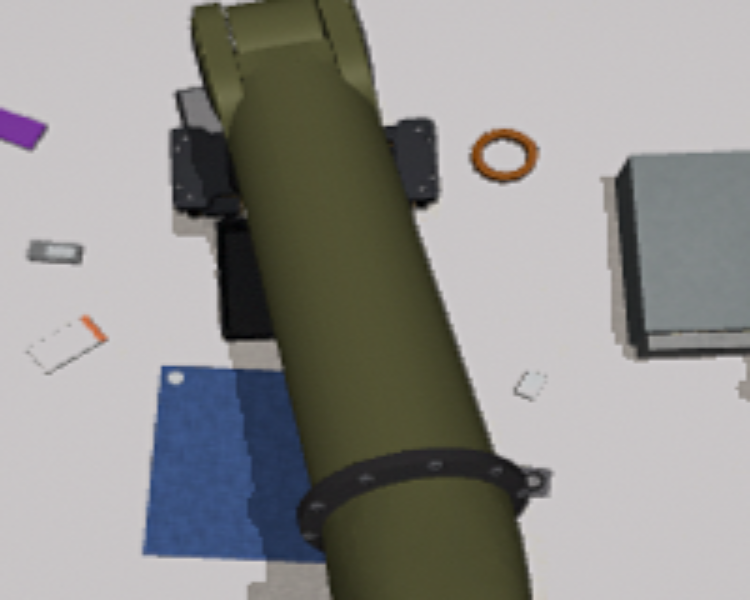

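>>> move_arm(
  jaw=[0, 0, 0, 0, 0],
  slide=[
    [-1.0, 0, 0],
    [-1.5, 0, 0],
    [-1.8, 0, 0],
    [-1.8, 0, 0],
    [-1.8, 0, 0],
  ],
  dr=[
    [0, 0, 0],
    [0, 0, 0],
    [0, 0, 1],
    [0, 0, 1],
    [0, 0, 1],
  ],
)

```text
time: 14.85
position: [0.6327, 0.0008, 0.021]
tool_rot: [3.141, -0.021, 0.008]
ft_force: [1.2, 0.4, -0.4]
grip_width: 1.001
```

>>> move_arm(
  jaw=[0, 0, 0, 0, 0],
  slide=[
    [-1.8, 0, 0],
    [-1.8, 0, 0],
    [-1.8, 0, 0],
    [-1.2, 0, 0],
    [-0.8, 0, 0],
  ],
  dr=[
    [0, 0, 1],
    [0, 0, 1],
    [0, 0, 1],
    [0, 0, 0],
    [0, 0, 0],
  ],
)

```text
time: 15.35
position: [0.5585, 0.0038, 0.0203]
tool_rot: [3.139, -0.101, 0.006]
ft_force: [2.6, -1.0, 1.5]
grip_width: 1.001
```

Run:
```python
from h import *
st()
plan([(.5195,.004,.016,-3.7)])
for n in("top","scene"):
    p,d=get_image(n); cv2.imwrite(f"pics/i_{n}.png",cv2.resize(p[80:330,180:430,::-1],(750,600)) if n=="scene" else cv2.resize(p[100:300,180:380,::-1],(750,600)))
```

```text
t 15.35 p [0.5585 0.0038 0.0203] yaw -3.7 tz [ 0.004 -0.001 -1.   ] F [ 2.6 -1.   1.5] grip 1.001
[-3.9, 0.2, 0.4]  [0.0, 0.0, 0.0]
--
end [0.5195 0.0043 0.0161]
```

View pics/i_scene.png

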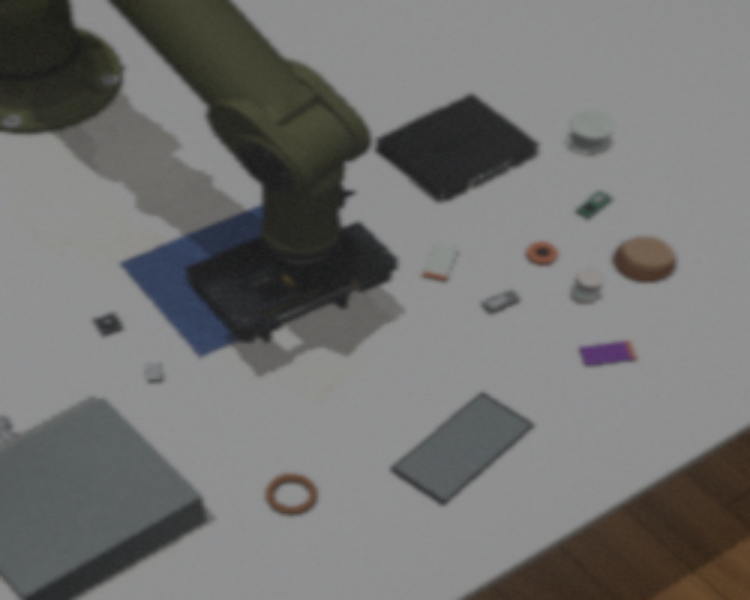

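>>> move_arm(
  jaw=[0, 0, 0, 0, 0],
  slide=[
    [-1.0, 0, 0],
    [-1.0, 0, 0],
    [-0.9, 0, 0],
    [-0.5, 0, 0],
    [0, 0, 0],
  ],
  dr=[
    [0, 0, 0],
    [0, 0, 0],
    [0, 0, 0],
    [0, 0, 0],
    [0, 0, 0],
  ],
)

```text
time: 15.95
position: [0.5224, 0.0061, 0.0182]
tool_rot: [3.14, -0.101, -0.003]
ft_force: [0.6, 0.1, -0.1]
grip_width: 1.002
```

Run:
```python
from h import *
st()
```

```text
t 15.95 p [0.5224 0.0061 0.0182] yaw -3.7 tz [-0.002 -0.    -1.   ] F [ 0.6  0.1 -0.1] grip 1.002
```

>>> move_arm(
  jaw=[0, 0, 0, 0, 0],
  slide=[
    [1.5, 0, 0],
    [0.5, 0, -4],
    [0, 0, -4],
    [0, 2, -3],
    [0, 4.8, 0],
  ],
  dr=[
    [0, 0, 0],
    [0, 0, 0],
    [0, 0, 0],
    [0, 0, 6],
    [0, 0, 8],
  ],
)

```text
time: 16.45
position: [0.5384, -0.058, 0.1334]
tool_rot: [-3.102, 0.477, -0.013]
ft_force: [1.9, -0.3, -0.4]
grip_width: 1.003
```

Run:
```python
from h import *
st(); plan([(.526,-.165,.1,-29)])
```

```text
t 16.45 p [ 0.5384 -0.058   0.1334] yaw -17.5 tz [ 0.009  0.002 -1.   ] F [ 1.9 -0.3 -0.4] grip 1.003
[0.7, 3.5, 1.1]  [0.0, 0.0, 4.0]
[0.9, 3.5, 1.1]  [0.0, 0.0, 4.0]
[1.1, 3.4, 1.1]  [0.0, 0.0, 4.0]
--
end [ 0.5257 -0.1648  0.1001]
```

>>> move_arm(
  jaw=[0, 0, 0, 0, 0],
  slide=[
    [0.7, 3.5, 1.1],
    [0.9, 3.5, 1.1],
    [1.1, 3.4, 1.1],
    [0, 0, 0],
    [0, 0, 0],
  ],
  dr=[
    [0, 0, 4],
    [0, 0, 4],
    [0, 0, 4],
    [0, 0, 0],
    [0, 0, 0],
  ],
)

```text
time: 16.95
position: [0.52, -0.1697, 0.0946]
tool_rot: [-3.035, 0.808, 0.004]
ft_force: [-1.0, 0.2, 0.1]
grip_width: 0.999
```

Run:
```python
from h import *
st()
from loc import T
T["tub"]=((.452,.005),.11,.038,.06,.045)
for n in("top","scene"):
    P,pc=shots(n,3); pc[...,2]-=.0018 if n=="top" else .0003
    for q in T: 
        if q not in("knife","rib","lid"): 
            b=blob(n,pc,*T[q]); print(n,q,b and {k:b[k] for k in("mid","wh","ang","n")})
    cv2.imwrite(f"pics/j_{n}.png",cv2.resize(P[80:330,180:430,::-1],(750,600)) if n=="scene" else cv2.resize(P[130:310,90:360,::-1],(790,527)))
```

```text
t 16.95 p [ 0.52   -0.1697  0.0946] yaw -29.8 tz [-0.002  0.001 -1.   ] F [-1.   0.2  0.1] grip 0.999
top tub {'mid': array([453.2,  13.7]), 'wh': (140.1, 115.3), 'ang': 86.4, 'n': 307}
top battery {'mid': array([568.3, 193.1]), 'wh': (55.3, 30.7), 'ang': -52.7, 'n': 172}
top speaker {'mid': array([656.7, 202.2]), 'wh': (40.3, 18.8), 'ang': 84.2, 'n': 90}
top camera None
top coil {'mid': array([622.9, 291.5]), 'wh': (33.0, 31.9), 'ang': 2.0, 'n': 118}
top board {'mid': array([594.8, 397.4]), 'wh': (48.4, 20.0), 'ang': -77.6, 'n': 106}
top port None
scene tub {'mid': array([458.2,  15.9]), 'wh': (127.6, 116.2), 'ang': 87.0, 'n': 196}
scene battery {'mid': array([569.7, 186.9]), 'wh': (57.4, 27.5), 'ang': -54.1, 'n': 91}
scene speaker {'mid': array([660.7, 198.1]), 'wh': (40.5, 19.2), 'ang': 83.2, 'n': 62}
scene camera {'mid': array([ 430.3, -164.7]), 'wh': (26.0, 7.5), 'ang': 53.8, 'n': 19}
scene coil {'mid': array([627.9, 286.5]), 'wh': (37.2, 30.2), 'ang': -40.8, 'n': 76}
scene board {'mid': array([597. , 394.3]), 'wh': (48.4, 17.9), 'ang': -78.8, 'n': 54}
scene port {'mid': array([ 527.2, -167.9]), 'wh': (25.5, 15.8), 'ang': -33.4, 'n': 39}
```

View pics/j_top.png

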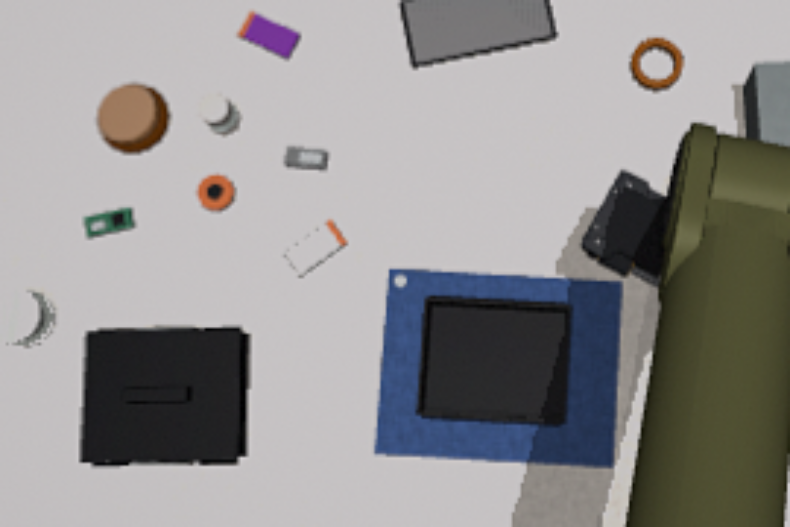

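View pics/j_scene.png

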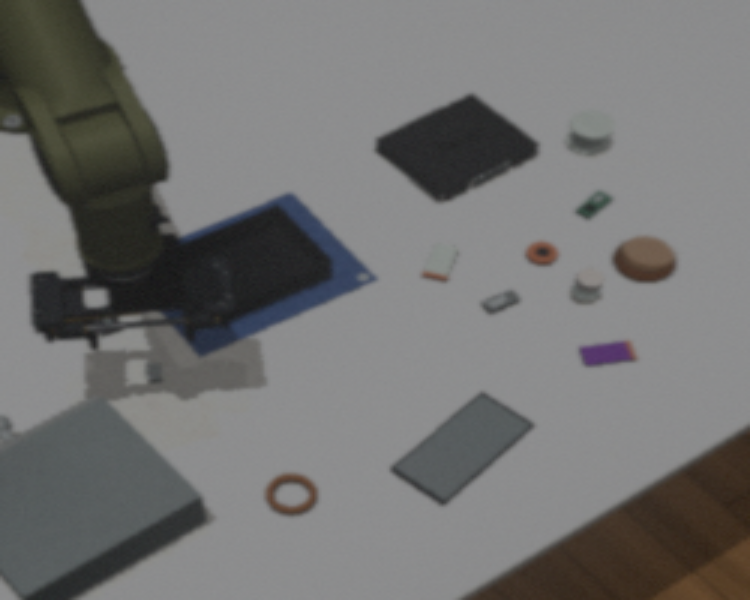

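Run:
```python
from h import *
st(); plan([(.526,-.165,.005,-29)])
```

```text
t 17.25 p [ 0.5216 -0.168   0.0958] yaw -29.6 tz [ 0.  0. -1.] F [-0.1 -0.1 -0.4] grip 1.0
[0.1, -0.2, 4.5]  [0.0, 0.0, 0.0]
[0.1, -0.3, 4.6]  [0.0, 0.0, -1.0]
--
end [ 0.5258 -0.1647  0.0048]
```

>>> move_arm(
  jaw=[0, 0, 0, 255, 255],
  slide=[
    [0.1, -0.2, 4.5],
    [0.1, -0.3, 4.5],
    [0, 0, 0],
    [0, 0, 0],
    [0, 0, 0],
  ],
  dr=[
    [0, 0, 0],
    [0, 0, 0],
    [0, 0, 0],
    [0, 0, 0],
    [0, 0, 0],
  ],
  force=20,
)

```text
time: 17.75
position: [0.5256, -0.1658, 0.0067]
tool_rot: [3.037, -0.805, 0.001]
ft_force: [-0.5, 0.0, -0.6]
grip_width: 0.895
```

>>> move_arm(
  jaw=[255, 255, 255, 255, 255],
  slide=[
    [0, 0, 0],
    [0, 0, 0],
    [0, 0, 0],
    [0, 0, 0],
    [0, 0, 0],
  ],
  dr=[
    [0, 0, 0],
    [0, 0, 0],
    [0, 0, 0],
    [0, 0, 0],
    [0, 0, 0],
  ],
)

```text
time: 18.25
position: [0.5252, -0.166, 0.0056]
tool_rot: [3.036, -0.806, 0.0]
ft_force: [-0.4, -0.0, 0.9]
grip_width: 0.446
```

>>> move_arm(
  jaw=[255, 255, 255, 255, 255],
  slide=[
    [0, 0, 0],
    [0, 0, 0],
    [0, 0, 0],
    [0, 0, 0],
    [0, 0, 0],
  ],
  dr=[
    [0, 0, 0],
    [0, 0, 0],
    [0, 0, 0],
    [0, 0, 0],
    [0, 0, 0],
  ],
)

```text
time: 18.75
position: [0.5253, -0.1659, 0.0055]
tool_rot: [3.036, -0.805, -0.0]
ft_force: [0.9, -0.5, -0.1]
grip_width: 0.179
```

```bash
cat >> h.py <<'E'
TUB=(.4547,.0112,-3.6)
def slot(x,y):
    a=np.radians(TUB[2]); return TUB[0]+x*np.cos(a)-y*np.sin(a), TUB[1]+x*np.sin(a)+y*np.cos(a)
E
python3 - <<'E'
from h import *
st(); p,r=pose();x,y=slot(-.025,-.033); print(x,y); plan([(p[0],p[1],.08,-29.6),(x,y,.09,-3.6),(x,y,.03,-3.6)])
E
```

```text
t 18.75 p [ 0.5253 -0.1659  0.0055] yaw -29.7 tz [-0. -0. -1.] F [ 0.9 -0.5 -0.1] grip 0.179
0.42767724464482587 -0.020165119049900128
[0.0, 0.0, -3.7]  [0.0, 0.0, 0.0]
[0.0, 0.0, -3.8]  [0.0, 0.0, 0.0]
--
[-3.9, -2.0, -0.2]  [0.0, 0.0, -7.0]
[-3.7, -2.4, -0.3]  [0.0, 0.0, -6.0]
[-3.4, -2.8, -0.2]  [0.0, 0.0, -7.0]
[-3.0, -3.1, -0.3]  [0.0, 0.0, -6.0]
--
[0.0, 0.0, 3.0]  [0.0, 0.0, 0.0]
[0.0, 0.0, 3.0]  [0.0, 0.0, 0.0]
--
end [ 0.4276 -0.0206  0.0305]
```

>>> move_arm(
  jaw=[255, 255, 255, 255, 255],
  slide=[
    [0, 0, -4],
    [0, 0, -4],
    [-3.6, -2.1, -0.2],
    [-3.4, -2.5, -0.2],
    [-3.0, -2.9, 0],
  ],
  dr=[
    [0, 0, 0],
    [0, 0, 0],
    [0, 0, -7],
    [0, 0, -6],
    [0, 0, -7],
  ],
)

```text
time: 19.25
position: [0.4618, -0.0562, 0.0901]
tool_rot: [3.131, -0.26, 0.002]
ft_force: [0.5, 0.4, 0.4]
grip_width: 0.179
```

Run:
```python
from h import *
st(); x,y=slot(-.005,-.033); print(x,y); plan([(x,y,.09,-3.6),(x,y,.03,-3.6)])
```

```text
t 19.25 p [ 0.4618 -0.0562  0.0901] yaw -9.5 tz [ 0.001 -0.    -1.   ] F [0.5 0.4 0.4] grip 0.179
0.4476377792133913 -0.021420929440486396
[-2.0, -3.2, 0.0]  [0.0, 0.0, -6.0]
--
[0.0, 0.0, 3.0]  [0.0, 0.0, 0.0]
[0.0, 0.0, 3.0]  [0.0, 0.0, 0.0]
--
end [ 0.4474 -0.0214  0.0301]
```

>>> move_arm(
  jaw=[255, 255, 255, 255, 170],
  slide=[
    [-2, -3.2, 0],
    [0, 0, 0],
    [0, 0, 3],
    [0, 0, 3],
    [0, 0, 0],
  ],
  dr=[
    [0, 0, -6],
    [0, 0, 0],
    [0, 0, 0],
    [0, 0, 0],
    [0, 0, 0],
  ],
)

```text
time: 19.75
position: [0.4448, -0.0225, 0.0265]
tool_rot: [-3.139, 0.103, 0.011]
ft_force: [-0.8, -0.1, -0.6]
grip_width: 0.214
```

>>> move_arm(
  jaw=[170, 170, 170, 170, 0],
  slide=[
    [0, 0, 0],
    [0, 0, 0],
    [0, 0, -3],
    [0, 0, -3.5],
    [0, 4, 0],
  ],
  dr=[
    [0, 0, 0],
    [0, 0, 0],
    [0, 0, 0],
    [0, 0, 0],
    [0, 0, 0],
  ],
)

```text
time: 20.25
position: [0.4511, -0.0584, 0.101]
tool_rot: [3.14, -0.088, 0.02]
ft_force: [0.9, -1.3, 0.8]
grip_width: 0.366
```

Run:
```python
from h import *
st(); plan([(.4345,-.164,.09,-9.5),(.4345,-.164,.005,-9.5)])
```

```text
t 20.25 p [ 0.4511 -0.0584  0.101 ] yaw -3.2 tz [ 0.013 -0.001 -1.   ] F [ 0.9 -1.3  0.8] grip 0.366
[-0.4, 3.5, 0.4]  [0.0, 0.0, 2.0]
[-0.2, 3.6, 0.3]  [0.0, 0.0, 2.0]
[-0.1, 3.6, 0.4]  [0.0, -1.0, 2.0]
--
[0.0, 0.0, 4.2]  [0.0, 0.0, 0.0]
[0.0, 0.0, 4.3]  [0.0, 0.0, 0.0]
--
end [ 0.4341 -0.1642  0.0049]
```

>>> move_arm(
  jaw=[0, 0, 0, 0, 0],
  slide=[
    [-0.4, 3.5, 0.3],
    [-0.2, 3.5, 0.3],
    [-0.1, 3.5, 0.3],
    [0, 0, 0],
    [0, 0, 0],
  ],
  dr=[
    [0, 0, 2],
    [0, 0, 2],
    [0, 0, 2],
    [0, 0, 0],
    [0, 0, 0],
  ],
)

```text
time: 20.75
position: [0.4287, -0.1669, 0.0868]
tool_rot: [3.13, -0.269, 0.003]
ft_force: [0.1, -0.1, -0.1]
grip_width: 0.794
```

Run:
```python
from h import *
p,d=get_image("scene"); cv2.imwrite("pics/k.png",cv2.resize(p[120:320,150:400,::-1],(750,600)))
st(); plan([(.4345,-.164,.005,-9.5)])
```

```text
t 20.8 p [ 0.4289 -0.1658  0.0867] yaw -9.7 tz [ 0.002 -0.    -1.   ] F [0.1 0.6 0.1] grip 0.841
[0.3, -0.1, 4.1]  [0.0, 0.0, 0.0]
[0.2, -0.2, 4.1]  [0.0, 0.0, 0.0]
--
end [ 0.4345 -0.1637  0.0047]
```

View pics/k.png

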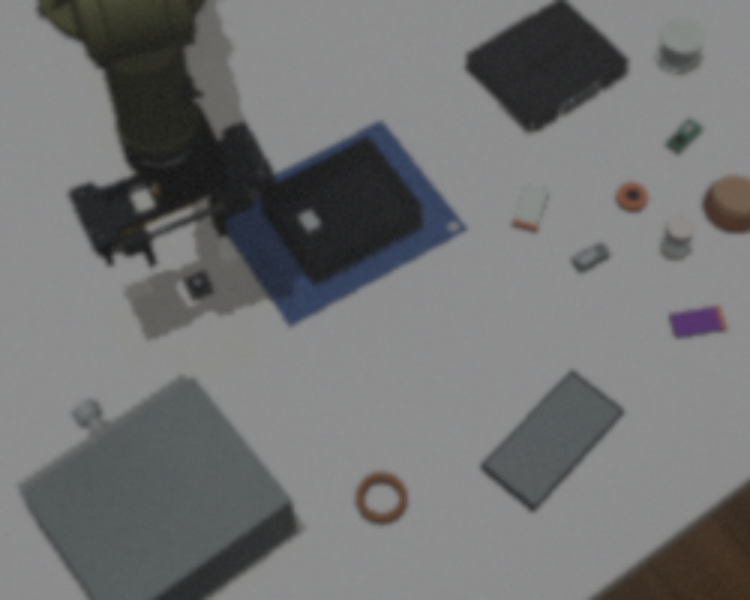

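>>> move_arm(
  jaw=[0, 0, 0, 255, 255],
  slide=[
    [0.3, -0.1, 4.0],
    [0.2, -0.1, 4.1],
    [0, 0, 0],
    [0, 0, 0],
    [0, 0, 0],
  ],
  dr=[
    [0, 0, 0],
    [0, 0, 0],
    [0, 0, 0],
    [0, 0, 0],
    [0, 0, 0],
  ],
)

```text
time: 21.3
position: [0.434, -0.1645, 0.0058]
tool_rot: [3.13, -0.264, 0.002]
ft_force: [-0.3, -0.6, 0.1]
grip_width: 0.893
```

>>> move_arm(
  jaw=[255, 255, 255, 255, 255],
  slide=[
    [0, 0, 0],
    [0, 0, 0],
    [0, 0, 0],
    [0, 0, 0],
    [0, 0, 0],
  ],
  dr=[
    [0, 0, 0],
    [0, 0, 0],
    [0, 0, 0],
    [0, 0, 0],
    [0, 0, 0],
  ],
)

```text
time: 21.8
position: [0.4333, -0.165, 0.0046]
tool_rot: [3.13, -0.266, 0.0]
ft_force: [-0.4, -0.2, -0.2]
grip_width: 0.445
```

>>> move_arm(
  jaw=[255, 255, 255],
  slide=[
    [0, 0, 0],
    [0, 0, 0],
    [0, 0, 0],
  ],
  dr=[
    [0, 0, 0],
    [0, 0, 0],
    [0, 0, 0],
  ],
)

```text
time: 22.1
position: [0.4332, -0.165, 0.0045]
tool_rot: [3.13, -0.266, -0.0]
ft_force: [-0.4, -0.4, -0.3]
grip_width: 0.293
```

Run:
```python
from h import *
st(); p,r=pose();x,y=slot(.025,-.033); print(x,y); plan([(p[0],p[1],.09,-9.7),(x,y,.09,-3.6),(x,y,.03,-3.6)])
```

```text
t 22.1 p [ 0.4332 -0.165   0.0045] yaw -9.7 tz [-0. -0. -1.] F [-0.4 -0.4 -0.3] grip 0.293
0.47757858106623946 -0.023304645026365797
[0.0, 0.0, -4.3]  [0.0, 0.0, 0.0]
[0.0, 0.0, -4.2]  [0.0, 0.0, 0.0]
--
[0.5, -3.7, 0.0]  [0.0, 0.0, -2.0]
[0.6, -3.7, 0.0]  [0.0, 0.0, -1.0]
[0.7, -3.6, 0.0]  [0.0, 0.0, -2.0]
[0.8, -3.6, -0.1]  [0.0, 0.0, -1.0]
--
[0.0, 0.0, 3.0]  [0.0, 0.0, 0.0]
[0.0, 0.0, 3.0]  [0.0, 0.0, 0.0]
--
end [ 0.4774 -0.0233  0.0305]
```

>>> move_arm(
  jaw=[255, 255, 255, 255, 255],
  slide=[
    [0, 0, 0],
    [0, 0, -4.3],
    [0, 0, -4.2],
    [0.6, -4.8, 0],
    [0.8, -4.8, 0],
  ],
  dr=[
    [0, 0, 0],
    [0, 0, 0],
    [0, 0, 0],
    [0, 0, -3],
    [0, 0, -3],
  ],
)

```text
time: 22.6
position: [0.4624, -0.0724, 0.0914]
tool_rot: [3.139, -0.106, 0.007]
ft_force: [0.7, 0.5, 0.3]
grip_width: 0.296
```

>>> move_arm(
  jaw=[255, 255, 255, 255, 150],
  slide=[
    [1.2, -4.8, 0],
    [0, 0, 0],
    [0, 0, 3],
    [0, 0, 3],
    [0, 0, 0],
  ],
  dr=[
    [0, 0, 0],
    [0, 0, 0],
    [0, 0, 0],
    [0, 0, 0],
    [0, 0, 0],
  ],
)

```text
time: 23.1
position: [0.4722, -0.0249, 0.0261]
tool_rot: [-3.139, 0.102, 0.013]
ft_force: [-0.8, 0.1, -0.3]
grip_width: 0.331
```

Run:
```python
from h import *
st()
```

```text
t 23.1 p [ 0.4722 -0.0249  0.0261] yaw -3.7 tz [-0.008  0.001 -1.   ] F [-0.8  0.1 -0.3] grip 0.331
```

>>> move_arm(
  jaw=[150, 150, 150, 0, 0],
  slide=[
    [0, 0, 0],
    [0, 0, 0],
    [0, 0, -3.5],
    [0, 0, -3.5],
    [1.5, -4.0, -0.5],
  ],
  dr=[
    [0, 0, 0],
    [0, 0, 0],
    [0, 0, 0],
    [0, 0, 0],
    [0, 0, 8],
  ],
)

```text
time: 23.6
position: [0.4957, 0.0064, 0.11]
tool_rot: [3.121, -0.322, 0.015]
ft_force: [1.8, -0.7, 1.0]
grip_width: 0.515
```

Run:
```python
from h import *
st(); print(np.round(get_state()["joint_positions"],2)); plan([(.5685,.19,.1,-53.5)])
```

```text
t 23.6 p [0.4957 0.0064 0.11  ] yaw -11.8 tz [ 0.009 -0.005 -1.   ] F [ 1.8 -0.7  1. ] grip 0.515
[ 0.37  0.1  -0.46  1.96  0.06  1.09 -1.89]
[0.7, -3.9, 0.2]  [0.0, 0.0, 8.0]
[0.1, -3.9, 0.2]  [0.0, 0.0, 8.0]
[-0.3, -3.0, 0.1]  [0.0, 0.0, 6.0]
[-0.6, -2.9, 0.2]  [0.0, 0.0, 7.0]
[-1.0, -2.8, 0.1]  [0.0, 0.0, 6.0]
[-1.3, -2.7, 0.2]  [0.0, -1.0, 7.0]
--
end [0.5687 0.1906 0.0998]
```

Run:
```python
from h import *
st(); plan([(.5685,.19,.1,126.5)])
```

```text
t 23.6 p [0.4957 0.0064 0.11  ] yaw -11.8 tz [ 0.009 -0.005 -1.   ] F [ 1.8 -0.7  1. ] grip 0.515
[0.2, -1.1, 0.1]  [0.0, 0.0, -8.0]
[0.4, -1.1, 0.1]  [0.0, 0.0, -8.0]
[0.5, -1.0, 0.1]  [0.0, 0.0, -8.0]
[0.6, -1.0, 0.0]  [0.0, 0.0, -8.0]
[0.8, -0.9, 0.1]  [0.0, 0.0, -8.0]
[0.9, -0.8, 0.0]  [0.0, 0.0, -8.0]
[1.0, -0.6, 0.1]  [0.0, 0.0, -8.0]
[1.1, -0.5, 0.0]  [0.0, 0.0, -8.0]
[1.1, -0.3, 0.1]  [0.0, 0.0, -8.0]
[1.1, -0.2, 0.0]  [0.0, 0.0, -8.0]
[1.2, 0.0, 0.1]  [0.0, 0.0, -8.0]
[1.1, 0.2, 0.0]  [0.0, 0.0, -8.0]
[1.1, 0.3, 0.1]  [0.0, 0.0, -8.0]
[0.9, 0.4, 0.0]  [0.0, 0.0, -7.0]
[0.8, 0.5, 0.0]  [0.0, 0.0, -7.0]
[0.7, 0.6, 0.1]  [0.0, 0.0, -7.0]
[0.7, 0.6, 0.0]  [0.0, 0.0, -7.0]
[0.6, 0.7, 0.1]  [0.0, 1.0, -6.0]
--
end [0.5682 0.1902 0.0998]
```

>>> move_arm(
  jaw=[0, 0, 0, 0, 0],
  slide=[
    [0.2, -1.1, 0],
    [0.4, -1.1, 0],
    [0.5, -1.0, 0],
    [0.6, -1.0, 0],
    [0.8, -0.9, 0],
  ],
  dr=[
    [0, 0, -8],
    [0, 0, -8],
    [0, 0, -8],
    [0, 0, -8],
    [0, 0, -8],
  ],
)

```text
time: 24.1
position: [0.5145, 0.0658, 0.1061]
tool_rot: [3.04, 0.789, 0.004]
ft_force: [-0.2, -0.1, -0.9]
grip_width: 0.951
```

>>> move_arm(
  jaw=[0, 0, 0, 0, 0],
  slide=[
    [0.9, -0.8, 0],
    [1.0, -0.6, 0],
    [1.1, -0.5, 0],
    [1.1, -0.3, 0],
    [1.1, -0.2, 0],
  ],
  dr=[
    [0, 0, -8],
    [0, 0, -8],
    [0, 0, -8],
    [0, 0, -8],
    [0, 0, -8],
  ],
)

```text
time: 24.6
position: [0.5352, 0.1204, 0.1061]
tool_rot: [2.586, 1.78, 0.004]
ft_force: [0.3, -0.5, -1.3]
grip_width: 0.999
```

>>> move_arm(
  jaw=[0, 0, 0, 0, 0],
  slide=[
    [1.2, 0, 0],
    [1.1, 0.2, 0],
    [1.1, 0.3, 0],
    [0.9, 0.4, 0],
    [0.8, 0.5, 0],
  ],
  dr=[
    [0, 0, -8],
    [0, 0, -8],
    [0, 0, -8],
    [0, 0, -7],
    [0, 0, -7],
  ],
)

```text
time: 25.1
position: [0.555, 0.1705, 0.1061]
tool_rot: [1.866, 2.524, 0.003]
ft_force: [-0.1, 1.0, 0.8]
grip_width: 0.996
```

>>> move_arm(
  jaw=[0, 0, 0, 0, 0],
  slide=[
    [0.7, 0.6, 0],
    [0.7, 0.6, 0],
    [0.6, 0.7, 0],
    [0, 0, 0],
    [0, 0, 0],
  ],
  dr=[
    [0, 0, -7],
    [0, 0, -7],
    [0, 0, -6],
    [0, 0, 0],
    [0, 0, 0],
  ],
)

```text
time: 25.6
position: [0.5637, 0.1958, 0.1052]
tool_rot: [1.41, 2.806, 0.001]
ft_force: [-0.6, 0.3, -0.2]
grip_width: 1.003
```

Run:
```python
from h import *
p,d=get_image("top"); cv2.imwrite("pics/l.png",cv2.resize(p[100:300,80:350,::-1],(780,578)))
st(); plan([(.5685,.19,.004,126.5)]); print(np.round(get_state()["joint_positions"],2))
from loc import T
P,pc=shots("scene",3); pc[...,2]-=.0003
for q in("battery","speaker","coil","board"): print(q,blob("scene",pc,*T[q]))
```

```text
t 25.65 p [0.5636 0.1954 0.105 ] yaw 126.6 tz [ 0.001 -0.001 -1.   ] F [0.2 0.2 0.2] grip 1.0
[-0.2, 0.0, 3.4]  [0.0, 0.0, 0.0]
[-0.3, 0.0, 3.3]  [0.0, 0.0, 0.0]
[-0.2, 0.1, 3.4]  [0.0, 0.0, 0.0]
--
end [0.5687 0.1904 0.004 ]
[ 0.29  0.41 -0.83  1.71  0.33  1.17  0.02]
battery {'mid': array([569.5, 187.2]), 'mean': array([569.8, 187.3]), 'wh': (56.2, 27.6), 'ang': -54.6, 'pca': np.float64(-52.4), 'n': 97, 'z': 0.008, 'bias': 0}
speaker {'mid': array([659.9, 197.2]), 'mean': array([659.7, 197.3]), 'wh': (41.7, 19.0), 'ang': 85.6, 'pca': np.float64(84.1), 'n': 62, 'z': 0.0112, 'bias': 0}
coil {'mid': array([625.7, 286.4]), 'mean': array([625.5, 287.2]), 'wh': (34.6, 32.3), 'ang': 53.8, 'pca': np.float64(-89.9), 'n': 76, 'z': 0.0093, 'bias': 0}
board {'mid': array([599.8, 393.5]), 'mean': array([597.7, 392.5]), 'wh': (46.3, 23.0), 'ang': -78.5, 'pca': np.float64(-75.0), 'n': 55, 'z': 0.0081, 'bias': 0}
```

View pics/l.png

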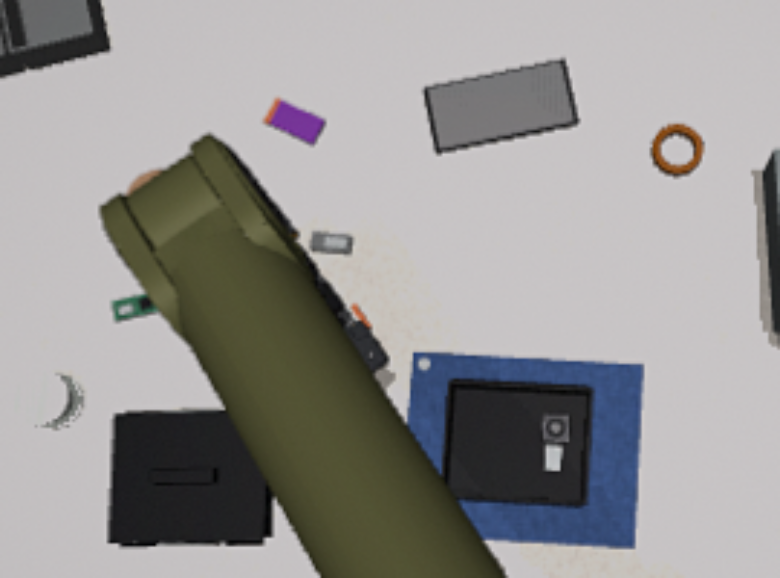

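Camera and port are in the tub (555,430 and 553,458 in the crop). Next is the battery.

>>> move_arm(
  jaw=[0, 0, 0, 0, 255],
  slide=[
    [-0.2, 0, 3.4],
    [-0.3, 0, 3.3],
    [-0.2, 0, 3.3],
    [0, 0, 0],
    [0, 0, 0],
  ],
  dr=[
    [0, 0, 0],
    [0, 0, 0],
    [0, 0, 0],
    [0, 0, 0],
    [0, 0, 0],
  ],
)

```text
time: 26.3
position: [0.5671, 0.1902, 0.0039]
tool_rot: [-1.408, -2.808, 0.001]
ft_force: [-0.8, 0.9, 0.6]
grip_width: 0.967
```

>>> move_arm(
  jaw=[255, 255, 255, 255, 255],
  slide=[
    [0, 0, 0],
    [0, 0, 0],
    [0, 0, 0],
    [0, 0, 0],
    [0, 0, 0],
  ],
  dr=[
    [0, 0, 0],
    [0, 0, 0],
    [0, 0, 0],
    [0, 0, 0],
    [0, 0, 0],
  ],
)

```text
time: 26.8
position: [0.5674, 0.1905, 0.0043]
tool_rot: [1.407, 2.809, -0.0]
ft_force: [0.9, 0.2, -0.0]
grip_width: 0.538
```

>>> move_arm(
  jaw=[255, 255, 255, 255],
  slide=[
    [0, 0, 0],
    [0, 0, 0],
    [0, 0, 0],
    [0, 0, 0],
  ],
  dr=[
    [0, 0, 0],
    [0, 0, 0],
    [0, 0, 0],
    [0, 0, 0],
  ],
)

```text
time: 27.2
position: [0.5673, 0.1905, 0.0042]
tool_rot: [-1.407, -2.809, 0.0]
ft_force: [-0.8, -0.9, -0.3]
grip_width: 0.316
```

Run:
```python
from h import *
st(); p,r=pose();x,y=slot(0.0,.036); print(x,y); plan([(p[0],p[1],.09,126.5),(x,y,.09,86.4),(x,y,.03,86.4)])
```

```text
t 27.2 p [0.5673 0.1905 0.0042] yaw 126.8 tz [-0. -0. -1.] F [-0.8 -0.9 -0.3] grip 0.316
0.4569604587030553 0.047128962223417774
[0.0, 0.0, -4.3]  [0.0, 0.0, 0.0]
[0.0, 0.0, -4.3]  [0.0, 0.0, 0.0]
--
[-1.0, -3.5, 0.0]  [0.0, 0.0, 8.0]
[-1.4, -3.3, 0.0]  [0.0, 0.0, 8.0]
[-1.9, -3.1, 0.0]  [0.0, 0.0, 8.0]
[-2.3, -2.8, 0.0]  [0.0, 0.0, 8.0]
[-2.7, -2.4, 0.0]  [0.0, 0.0, 8.0]
--
[0.0, 0.0, 3.0]  [0.0, 0.0, 0.0]
[0.0, 0.0, 3.0]  [0.0, 0.0, 0.0]
--
end [0.457  0.0471 0.0302]
```

>>> move_arm(
  jaw=[255, 255, 255, 255, 255],
  slide=[
    [0, 0, 0],
    [0, 0, -4.3],
    [0, 0, -4.3],
    [-1.0, -3.5, 0],
    [-1.4, -3.3, 0],
  ],
  dr=[
    [0, 0, 0],
    [0, 0, 0],
    [0, 0, 0],
    [0, 0, 8],
    [0, 0, 8],
  ],
)

```text
time: 27.7
position: [0.5237, 0.1342, 0.0917]
tool_rot: [1.788, 2.581, 0.004]
ft_force: [0.4, -0.2, -0.1]
grip_width: 0.321
```

>>> move_arm(
  jaw=[255, 255, 255, 255],
  slide=[
    [-1.9, -3.1, 0],
    [-2.3, -2.8, 0],
    [-2.7, -2.4, 0],
    [0, 0, 0],
  ],
  dr=[
    [0, 0, 8],
    [0, 0, 8],
    [0, 0, 8],
    [0, 0, 0],
  ],
)

```text
time: 28.1
position: [0.4541, 0.0424, 0.0896]
tool_rot: [2.291, 2.148, -0.008]
ft_force: [0.4, -1.2, -0.2]
grip_width: 0.319
```

Run:
```python
from h import *
st(); x,y=slot(0.0,.036);plan([(x,y,.03,86.4)])
```

```text
t 28.1 p [0.4541 0.0424 0.0896] yaw 86.3 tz [-0.003 -0.004 -1.   ] F [ 0.4 -1.2 -0.2] grip 0.319
[0.3, 0.1, 3.0]  [0.0, 0.0, 0.0]
[0.2, 0.2, 3.0]  [0.0, 0.0, 0.0]
--
end [0.4573 0.047  0.0295]
```

>>> move_arm(
  jaw=[255, 255, 255, 140, 140],
  slide=[
    [0.2, 0.1, 3],
    [0.1, 0.1, 3],
    [0, 0, 0],
    [0, 0, 0],
    [0, 0, 0],
  ],
  dr=[
    [0, 0, 0],
    [0, 0, 0],
    [0, 0, 0],
    [0, 0, 0],
    [0, 0, 0],
  ],
)

```text
time: 28.6
position: [0.4605, 0.0506, 0.0316]
tool_rot: [2.281, 2.158, 0.003]
ft_force: [-0.3, 0.2, 0.4]
grip_width: 0.409
```

>>> move_arm(
  jaw=[140, 140, 140, 0, 0],
  slide=[
    [0, 0, 0],
    [0, 0, -3.5],
    [0, 0, -3.5],
    [3, 4, 0],
    [3, 4, 0],
  ],
  dr=[
    [0, 0, 0],
    [0, 0, 0],
    [0, 0, 0],
    [0, 0, 0],
    [0, 0, 0],
  ],
)

```text
time: 29.1
position: [0.546, 0.1041, 0.1052]
tool_rot: [2.28, 2.147, 0.007]
ft_force: [-0.1, -0.8, 0.5]
grip_width: 0.555
```

Run:
```python
from h import *
st();plan([(.6585,.1998,.1,84)])
p,d=get_image("top"); cv2.imwrite("pics/m.png",cv2.resize(p[100:300,80:350,::-1],(780,578)))
p,d=get_image("scene"); cv2.imwrite("pics/m2.png",cv2.resize(p[120:320,180:430,::-1],(750,600)))
```

```text
t 29.1 p [0.546  0.1041 0.1052] yaw 86.6 tz [ 0.01  -0.004 -1.   ] F [-0.1 -0.8  0.5] grip 0.555
[2.6, 2.7, 0.1]  [0.0, 0.0, 1.0]
[2.6, 2.6, 0.2]  [0.0, 0.0, 1.0]
[2.6, 2.6, 0.1]  [0.0, 0.0, 0.0]
[2.7, 2.5, 0.2]  [1.0, 0.0, 1.0]
--
end [0.6583 0.2003 0.0999]
```

View pics/m2.png

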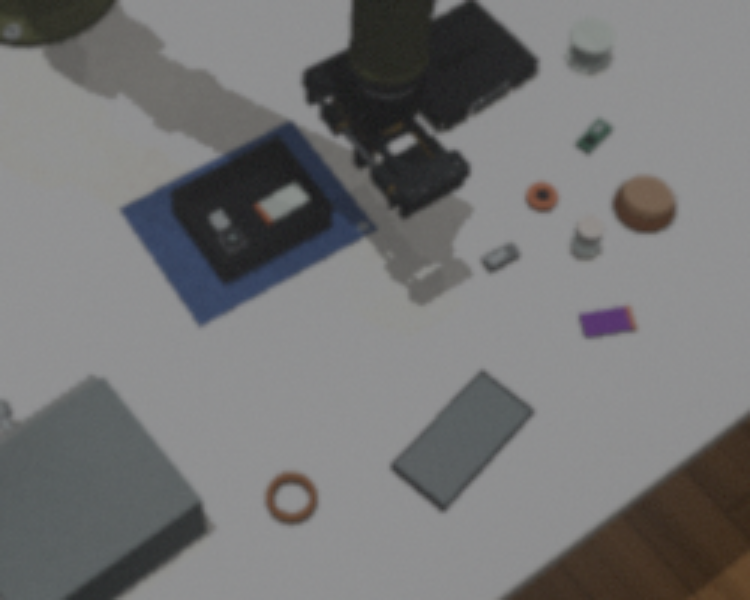

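>>> move_arm(
  jaw=[0, 0, 0, 0, 0],
  slide=[
    [3.5, 3.5, 0.1],
    [3.5, 3.4, 0.1],
    [3.5, 3.4, 0.1],
    [0, 0, 0],
    [0, 0, 0],
  ],
  dr=[
    [0, 0, 1],
    [0, 0, 1],
    [0, 0, 0],
    [0, 0, 0],
    [0, 0, 0],
  ],
)

```text
time: 29.7
position: [0.6523, 0.2036, 0.0968]
tool_rot: [-2.317, -2.119, 0.001]
ft_force: [-0.0, 0.5, -0.4]
grip_width: 0.99
```

Run:
```python
from h import *
st();plan([(.6585,.1998,.005,84)])
```

```text
t 29.7 p [0.6523 0.2036 0.0968] yaw 84.9 tz [-0.002  0.001 -1.   ] F [-0.   0.5 -0.4] grip 0.99
[-0.2, 0.3, 4.6]  [0.0, 0.0, 0.0]
[-0.1, 0.4, 4.6]  [0.0, 0.0, 1.0]
--
end [0.6589 0.2    0.0048]
```

>>> move_arm(
  jaw=[0, 0, 0, 255, 255],
  slide=[
    [-0.2, 0.3, 4.6],
    [-0.1, 0.2, 4.5],
    [0, 0, 0],
    [0, 0, 0],
    [0, 0, 0],
  ],
  dr=[
    [0, 0, 0],
    [0, 0, 1],
    [0, 0, 0],
    [0, 0, 0],
    [0, 0, 0],
  ],
)

```text
time: 30.2
position: [0.6577, 0.1981, 0.0079]
tool_rot: [2.338, 2.096, 0.001]
ft_force: [0.8, -0.1, 1.0]
grip_width: 0.894
```

>>> move_arm(
  jaw=[255, 255, 255, 255, 255],
  slide=[
    [0, 0, 0],
    [0, 0, 0],
    [0, 0, 0],
    [0, 0, 0],
    [0, 0, 0],
  ],
  dr=[
    [0, 0, 0],
    [0, 0, 0],
    [0, 0, 0],
    [0, 0, 0],
    [0, 0, 0],
  ],
)

```text
time: 30.7
position: [0.6575, 0.1992, 0.0062]
tool_rot: [2.338, 2.098, -0.0]
ft_force: [-0.0, -0.7, -0.3]
grip_width: 0.448
```

>>> move_arm(
  jaw=[255, 255, 255, 255, 255],
  slide=[
    [0, 0, 0],
    [0, 0, 0],
    [0, 0, 0],
    [0, 0, 0],
    [0, 0, 0],
  ],
  dr=[
    [0, 0, 0],
    [0, 0, 0],
    [0, 0, 0],
    [0, 0, 0],
    [0, 0, 0],
  ],
)

```text
time: 31.2
position: [0.6574, 0.1991, 0.0061]
tool_rot: [-2.338, -2.098, 0.0]
ft_force: [0.5, -0.5, -0.5]
grip_width: 0.197
```

Run:
```python
from h import *
st(); p,r=pose();x,y=slot(-.01,0); print(x,y); plan([(p[0],p[1],.095,84),(x,y,.095,84)])
```

```text
t 31.2 p [0.6574 0.1991 0.0061] yaw 83.8 tz [-0. -0. -1.] F [ 0.5 -0.5 -0.5] grip 0.197
0.4447197327157173 0.011827905195293134
[0.0, 0.0, -4.4]  [0.0, 0.0, 0.0]
[0.0, 0.0, -4.5]  [0.0, 0.0, 0.0]
--
[-3.5, -3.2, 0.0]  [0.0, 0.0, 0.0]
[-3.5, -3.2, 0.0]  [0.0, 0.0, 0.0]
[-3.5, -3.2, 0.0]  [0.0, 0.0, 0.0]
[-3.5, -3.2, 0.0]  [0.0, 0.0, 0.0]
[-3.5, -3.2, 0.0]  [0.0, 0.0, 0.0]
[-3.4, -3.1, 0.0]  [0.0, 0.0, 0.0]
--
end [0.445  0.012  0.0951]
```

>>> move_arm(
  jaw=[255, 255, 255, 255, 255],
  slide=[
    [0, 0, -4.4],
    [0, 0, -4.5],
    [-3.5, -3.2, 0],
    [-3.5, -3.2, 0],
    [-3.5, -3.2, 0],
  ],
  dr=[
    [0, 0, 0],
    [0, 0, 0],
    [0, 0, 0],
    [0, 0, 0],
    [0, 0, 0],
  ],
)

```text
time: 31.7
position: [0.5496, 0.1044, 0.0953]
tool_rot: [2.338, 2.098, 0.0]
ft_force: [0.5, 0.2, 0.3]
grip_width: 0.201
```

Run:
```python
from h import *
st(); x,y=slot(.02,-.003); print(x,y); plan([(x,y,.09,86.4),(x,y,.03,86.4)])
```

```text
t 31.7 p [0.5496 0.1044 0.0953] yaw 83.8 tz [ 0. -0. -1.] F [0.5 0.2 0.3] grip 0.201
0.4744721630099775 0.006950109424128917
[-3.5, -2.1, 0.2]  [0.0, 0.0, -1.0]
[-3.5, -2.2, 0.2]  [0.0, 0.0, -1.0]
[-3.4, -2.3, 0.1]  [0.0, 0.0, -1.0]
--
[0.0, 0.0, 3.0]  [0.0, 0.0, 0.0]
[0.0, 0.0, 3.0]  [0.0, 0.0, 0.0]
--
end [0.4745 0.0067 0.0303]
```

>>> move_arm(
  jaw=[255, 255, 255, 255, 255],
  slide=[
    [-3.5, -2.1, 0.2],
    [-3.5, -2.1, 0.2],
    [-3.1, -2.0, 0.1],
    [0, 0, 0],
    [0, 0, 3],
  ],
  dr=[
    [0, 0, -1],
    [0, 0, -1],
    [0, 0, -1],
    [0, 0, 0],
    [0, 0, 0],
  ],
)

```text
time: 32.2
position: [0.4832, 0.0088, 0.0634]
tool_rot: [2.28, 2.149, 0.007]
ft_force: [2.3, 0.1, -0.3]
grip_width: 0.201
```

Run:
```python
from h import *
st(); x,y=slot(.02,-.003); print(x,y); plan([(x,y,.03,86.4)])
```

```text
t 32.2 p [0.4832 0.0088 0.0634] yaw 86.6 tz [ 0.009 -0.003 -1.   ] F [ 2.3  0.1 -0.3] grip 0.201
0.4744721630099775 0.006950109424128917
[-0.2, -0.9, 3.3]  [1.0, 0.0, 0.0]
--
end [0.4744 0.0073 0.0303]
```

>>> move_arm(
  jaw=[255, 255, 185, 185, 185],
  slide=[
    [-0.1, -0.6, 2.8],
    [0, 0, 0],
    [0, 0, 0],
    [0, 0, 0],
    [0, 0, 0],
  ],
  dr=[
    [0, 0, 0],
    [0, 0, 0],
    [0, 0, 0],
    [0, 0, 0],
    [0, 0, 0],
  ],
)

```text
time: 32.7
position: [0.4753, 0.0098, 0.0336]
tool_rot: [2.281, 2.157, 0.003]
ft_force: [-0.1, 0.5, -0.6]
grip_width: 0.269
```

>>> move_arm(
  jaw=[185, 185, 0, 0, 0],
  slide=[
    [0, 0, -3.5],
    [0, 0, -3.5],
    [4, 2.5, 0],
    [4, 2.5, 0],
    [4, 2.5, 0],
  ],
  dr=[
    [0, 0, 0],
    [0, 0, 0],
    [0, 0, 0],
    [0, 0, 0],
    [0, 0, 0],
  ],
)

```text
time: 33.2
position: [0.5576, 0.1256, 0.1042]
tool_rot: [2.283, 2.153, 0.003]
ft_force: [0.7, 0.1, 0.8]
grip_width: 0.467
```

Run:
```python
from h import *
st();plan([(.6245,.289,.1,95)])
p,d=get_image("top"); cv2.imwrite("pics/n.png",cv2.resize(p[100:300,80:350,::-1],(780,578)))
from loc import T
P,pc=shots("scene",3); pc[...,2]-=.0003
for q in("coil","board"): print(q,blob("scene",pc,*T[q]))
cv2.imwrite("pics/n2.png",cv2.resize(P[120:320,180:430,::-1],(750,600)))
```

```text
t 33.2 p [0.5576 0.1256 0.1042] yaw 86.6 tz [ 0.004 -0.001 -1.   ] F [0.7 0.1 0.8] grip 0.467
[4.2, 1.4, 0.1]  [0.0, 0.0, -2.0]
[4.1, 1.6, 0.1]  [0.0, 0.0, -2.0]
[4.1, 1.7, 0.1]  [0.0, 0.0, -2.0]
[4.0, 1.9, 0.1]  [0.0, 0.0, -2.0]
--
end [0.6247 0.2894 0.1003]
coil {'mid': array([625.8, 286.5]), 'mean': array([626.2, 287.2]), 'wh': (34.3, 32.3), 'ang': 53.8, 'pca': np.float64(-60.6), 'n': 75, 'z': 0.0096, 'bias': 0}
board {'mid': array([597.5, 391.9]), 'mean': array([597.2, 391.9]), 'wh': (48.6, 17.9), 'ang': -78.8, 'pca': np.float64(-79.2), 'n': 53, 'z': 0.0083, 'bias': 0}
```

View pics/n2.png

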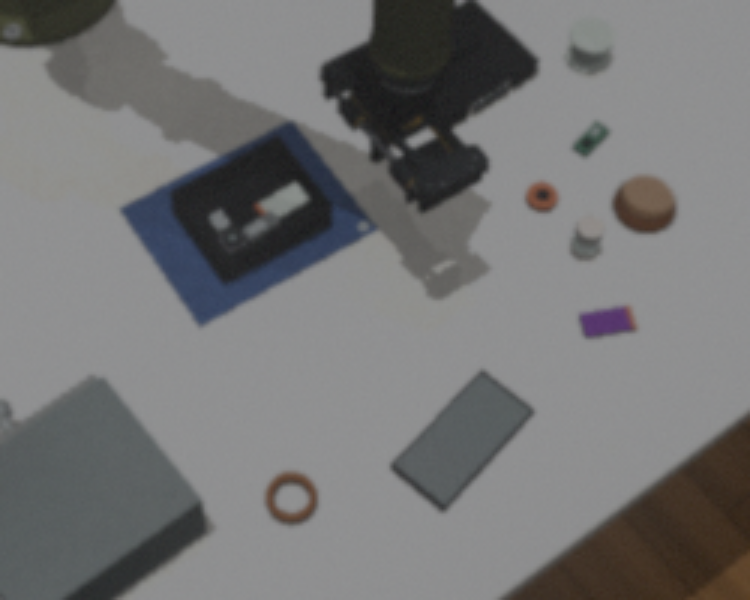

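>>> move_arm(
  jaw=[75, 75, 75, 75, 75],
  slide=[
    [4.2, 1.4, 0.1],
    [4.1, 1.6, 0.1],
    [4.1, 1.7, 0.1],
    [3.6, 1.6, 0],
    [0, 0, 0],
  ],
  dr=[
    [0, 0, -2],
    [0, 0, -2],
    [0, 0, -2],
    [0, 0, -2],
    [0, 0, 0],
  ],
)

```text
time: 33.9
position: [0.6185, 0.29, 0.0997]
tool_rot: [-2.119, -2.316, -0.005]
ft_force: [-0.2, 1.3, 0.9]
grip_width: 0.707
```

>>> move_arm(
  jaw=[75],
  slide=[
    [0, 0, 0],
  ],
  dr=[
    [0, 0, 0],
  ],
)

```text
time: 34.0
position: [0.619, 0.2841, 0.0993]
tool_rot: [2.126, 2.312, -0.002]
ft_force: [0.7, -0.3, -0.2]
grip_width: 0.709
```

Run:
```python
from h import *
st();plan([(.6245,.289,.005,95)])
P,pc=shots("scene",2);cv2.imwrite("pics/o2.png",cv2.resize(P[120:320,180:430,::-1],(750,600)))
st()
```

```text
t 34.0 p [0.619  0.2841 0.0993] yaw 94.8 tz [-0.    -0.001 -1.   ] F [ 0.7 -0.3 -0.2] grip 0.709
[0.2, 0.3, 4.7]  [0.0, 0.0, 0.0]
[0.3, 0.3, 4.7]  [0.0, 0.0, 0.0]
--
end [0.6246 0.2895 0.0053]
t 34.1 p [0.6196 0.282  0.0993] yaw 94.6 tz [ 0.    -0.002 -1.   ] F [ 0.9 -0.   0.4] grip 0.709
```

View pics/o2.png

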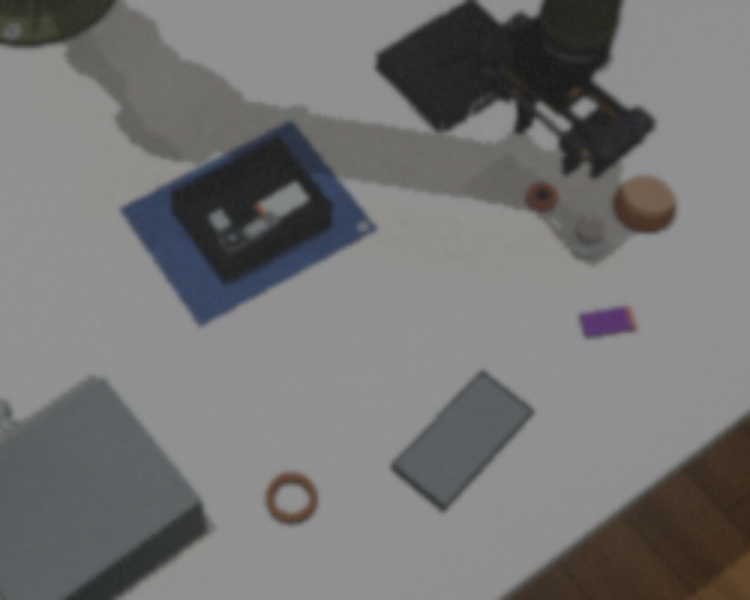

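>>> move_arm(
  jaw=[75, 75, 75, 75],
  slide=[
    [0.6, 0.5, 4.0],
    [0, 0, 3.5],
    [0, 0, 0],
    [0, 0, 0],
  ],
  dr=[
    [0, 0, 0],
    [0, 0, 0],
    [0, 0, 0],
    [0, 0, 0],
  ],
)

```text
time: 34.5
position: [0.6239, 0.2892, 0.0246]
tool_rot: [2.129, 2.309, -0.002]
ft_force: [0.1, -0.3, 0.9]
grip_width: 0.706
```

Run:
```python
from h import *
st();plan([(.6245,.289,.005,95)])
```

```text
t 34.5 p [0.6239 0.2892 0.0246] yaw 94.7 tz [-0.    -0.001 -1.   ] F [ 0.1 -0.3  0.9] grip 0.706
[0.0, 0.1, 2.0]  [0.0, 0.0, 0.0]
--
end [0.6249 0.2892 0.0046]
```

>>> move_arm(
  jaw=[75, 75, 255, 255, 255],
  slide=[
    [0, 0, 1.9],
    [0, 0, 0],
    [0, 0, 0],
    [0, 0, 0],
    [0, 0, 0],
  ],
  dr=[
    [0, 0, 0],
    [0, 0, 0],
    [0, 0, 0],
    [0, 0, 0],
    [0, 0, 0],
  ],
)

```text
time: 35.0
position: [0.6241, 0.2917, 0.006]
tool_rot: [2.126, 2.312, 0.002]
ft_force: [0.5, 0.6, -0.4]
grip_width: 0.518
```

>>> move_arm(
  jaw=[255, 255, 255],
  slide=[
    [0, 0, 0],
    [0, 0, 0],
    [0, 0, 0],
  ],
  dr=[
    [0, 0, 0],
    [0, 0, 0],
    [0, 0, 0],
  ],
)

```text
time: 35.3
position: [0.6238, 0.2915, 0.0056]
tool_rot: [2.126, 2.312, 0.001]
ft_force: [0.0, -0.5, 2.3]
grip_width: 0.399
```

Run:
```python
from h import *
st(); p,r=pose();x,y=slot(-.005,-.01); print(x,y); plan([(p[0],p[1],.09,94.7),(x,y,.09,86.4)])
```

```text
t 35.3 p [0.6238 0.2915 0.0056] yaw 94.8 tz [ 0.  0. -1.] F [ 0.  -0.5  2.3] grip 0.399
0.4490819611625655 0.0015336853133638504
[0.0, 0.0, -4.2]  [0.0, 0.0, 0.0]
[0.0, 0.0, -4.2]  [0.0, 0.0, 0.0]
--
[-3.4, -2.5, 0.0]  [0.0, 0.0, 1.0]
[-3.5, -2.4, 0.0]  [0.0, 0.0, 1.0]
[-3.5, -2.4, 0.0]  [0.0, 0.0, 1.0]
[-3.6, -2.3, 0.0]  [0.0, 0.0, 1.0]
[-3.6, -2.2, 0.0]  [0.0, 0.0, 1.0]
[-3.6, -2.2, 0.0]  [0.0, 0.0, 1.0]
[-3.7, -2.1, 0.0]  [0.0, 0.0, 1.0]
[-3.7, -2.0, -0.1]  [0.0, 0.0, 1.0]
--
end [0.4492 0.0012 0.0905]
```

>>> move_arm(
  jaw=[255, 255, 255, 255, 255],
  slide=[
    [0, 0, -4.2],
    [0, 0, -4.4],
    [-3.4, -2.5, 0],
    [-3.5, -2.4, 0],
    [-3.5, -2.4, 0],
  ],
  dr=[
    [0, 0, 0],
    [0, 0, 0],
    [0, 0, 1],
    [0, 0, 1],
    [0, 0, 1],
  ],
)

```text
time: 35.8
position: [0.5569, 0.1817, 0.0912]
tool_rot: [2.186, 2.255, -0.0]
ft_force: [0.5, -0.5, 0.9]
grip_width: 0.398
```

>>> move_arm(
  jaw=[255, 255, 255, 255, 255],
  slide=[
    [-3.6, -2.3, 0],
    [-3.6, -2.2, 0],
    [-3.6, -2.2, 0],
    [-3.5, -2.0, 0],
    [-3.1, -2.0, 0],
  ],
  dr=[
    [0, 0, 1],
    [0, 0, 1],
    [0, 0, 1],
    [0, 0, 1],
    [0, 0, 1],
  ],
)

```text
time: 36.3
position: [0.4491, 0.0072, 0.091]
tool_rot: [2.284, 2.156, -0.001]
ft_force: [0.0, -0.5, -1.5]
grip_width: 0.398
```

>>> move_arm(
  jaw=[255, 255],
  slide=[
    [0, 0, 0],
    [0, 0, 0],
  ],
  dr=[
    [0, 0, 0],
    [0, 0, 0],
  ],
)

```text
time: 36.5
position: [0.4502, 0.0083, 0.0914]
tool_rot: [2.284, 2.155, -0.0]
ft_force: [0.6, 0.9, -0.2]
grip_width: 0.401
```

Run:
```python
from h import *
st(); x,y=slot(-.008,-.009); print(x,y); plan([(x,y,.09,86.4),(x,y,.034,86.4)])
```

```text
t 36.5 p [0.4502 0.0083 0.0914] yaw 86.7 tz [ 0.001 -0.001 -1.   ] F [ 0.6  0.9 -0.2] grip 0.401
0.44615067149681 0.0027200836003800632
[-0.6, -0.4, 0.1]  [0.0, 0.0, 0.0]
--
[0.0, 0.0, 2.8]  [0.0, 0.0, 0.0]
[0.0, 0.0, 2.8]  [0.0, 0.0, 0.0]
--
end [0.4459 0.0024 0.0344]
```

>>> move_arm(
  jaw=[255, 255, 255, 140, 140],
  slide=[
    [-0.6, -0.4, 0],
    [0, 0, 3],
    [0, 0, 2.7],
    [0, 0, 0],
    [0, 0, 0],
  ],
  dr=[
    [0, 0, 0],
    [0, 0, 0],
    [0, 0, 0],
    [0, 0, 0],
    [0, 0, 0],
  ],
)

```text
time: 37.0
position: [0.4461, 0.0045, 0.0344]
tool_rot: [-2.279, -2.16, -0.001]
ft_force: [-0.0, -0.9, 0.0]
grip_width: 0.439
```

>>> move_arm(
  jaw=[140, 140, 140, 0, 0],
  slide=[
    [0, 0, 0],
    [0, 0, -3.5],
    [0, 0, -3.5],
    [4.5, 1.5, 0],
    [4.5, 1.5, 0],
  ],
  dr=[
    [0, 0, 0],
    [0, 0, 0],
    [0, 0, 0],
    [0, 0, -2],
    [0, 0, -2],
  ],
)

```text
time: 37.5
position: [0.4825, 0.0912, 0.1078]
tool_rot: [2.205, 2.227, 0.005]
ft_force: [1.7, -0.2, -0.1]
grip_width: 0.555
```

Run:
```python
from h import *
st()
from loc import T
T["board"]=((.59,.39),.07,.0055,.02,.008)
for n in("top","scene"):
    P,pc=shots(n,3); pc[...,2]-=.0018 if n=="top" else .0003
    b=blob(n,pc,*T["board"]);print(n,b)
    cv2.imwrite(f"pics/p_{n}.png",cv2.resize(P[80:330,180:430,::-1],(750,600)) if n=="scene" else cv2.resize(P[130:310,90:360,::-1],(790,527)))
st()
```

```text
t 37.5 p [0.4825 0.0912 0.1078] yaw 90.6 tz [ 0.008 -0.003 -1.   ] F [ 1.7 -0.2 -0.1] grip 0.555
top {'mid': array([601.6, 368.1]), 'mean': array([601.7, 368.4]), 'wh': (48.4, 21.0), 'ang': -78.8, 'pca': np.float64(-76.0), 'n': 108, 'z': 0.0082, 'bias': 0}
scene {'mid': array([604.6, 363.1]), 'mean': array([604.5, 362. ]), 'wh': (47.6, 20.3), 'ang': -78.5, 'pca': np.float64(-78.1), 'n': 56, 'z': 0.0083, 'bias': 0}
t 37.8 p [0.4795 0.0911 0.1046] yaw 90.7 tz [ 0.    -0.001 -1.   ] F [-0.5 -0.2  0.5] grip 0.823
```

View pics/p_scene.png

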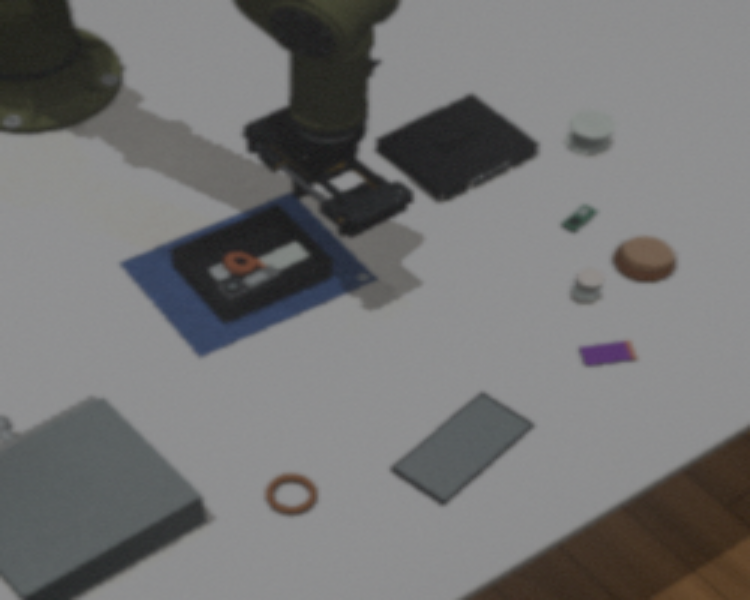

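The coil is in. The board has been knocked about 30 mm, to (603,365); I am going for it now.

Run:
```python
from h import *
plan([(.603,.3655,.1,101.5)])
```

```text
[3.9, 1.8, 0.1]  [0.0, 0.0, -2.0]
[3.8, 2.0, 0.1]  [0.0, 0.0, -1.0]
[3.8, 2.0, 0.0]  [0.0, 0.0, -2.0]
[3.7, 2.1, 0.1]  [0.0, 0.0, -1.0]
[3.7, 2.2, 0.0]  [0.0, 0.0, -2.0]
[3.6, 2.4, 0.1]  [0.0, 0.0, -1.0]
[3.6, 2.4, 0.0]  [0.0, 0.0, -2.0]
--
end [0.6031 0.3655 0.1004]
```

>>> move_arm(
  jaw=[108, 108, 108, 108, 108],
  slide=[
    [3.9, 1.8, 0.1],
    [3.8, 2.0, 0.1],
    [3.8, 2.0, 0],
    [3.7, 2.1, 0.1],
    [3.7, 2.2, 0],
  ],
  dr=[
    [0, 0, -2],
    [0, 0, -1],
    [0, 0, -2],
    [0, 0, -1],
    [0, 0, -2],
  ],
)

```text
time: 38.3
position: [0.5684, 0.2866, 0.1008]
tool_rot: [2.047, 2.382, -0.003]
ft_force: [-0.1, 0.0, 1.0]
grip_width: 0.598
```

>>> move_arm(
  jaw=[108, 108, 108, 108, 108],
  slide=[
    [3.6, 2.4, 0.1],
    [3.6, 2.4, 0],
    [0, 0, 0],
    [0, 0, 0],
    [0, 0, 0],
  ],
  dr=[
    [0, 0, -1],
    [0, 0, -2],
    [0, 0, 0],
    [0, 0, 0],
    [0, 0, 0],
  ],
)

```text
time: 38.8
position: [0.6034, 0.3639, 0.1]
tool_rot: [1.983, 2.434, -0.003]
ft_force: [-0.1, -0.1, -0.7]
grip_width: 0.577
```

Run:
```python
from h import *
st();plan([(.603,.3655,.004,101.5)])
P,pc=shots("scene",2);cv2.imwrite("pics/q2.png",cv2.resize(P[80:280,250:450,::-1],(750,600)))
```

```text
t 38.8 p [0.6034 0.3639 0.1   ] yaw 101.7 tz [ 0.    -0.002 -1.   ] F [-0.1 -0.1 -0.7] grip 0.577
[0.1, 0.0, 3.2]  [0.0, 0.0, 0.0]
[0.0, 0.0, 3.2]  [0.0, 0.0, 0.0]
[0.1, 0.0, 3.2]  [0.0, 0.0, 0.0]
--
end [0.603  0.3657 0.004 ]
```

View pics/q2.png

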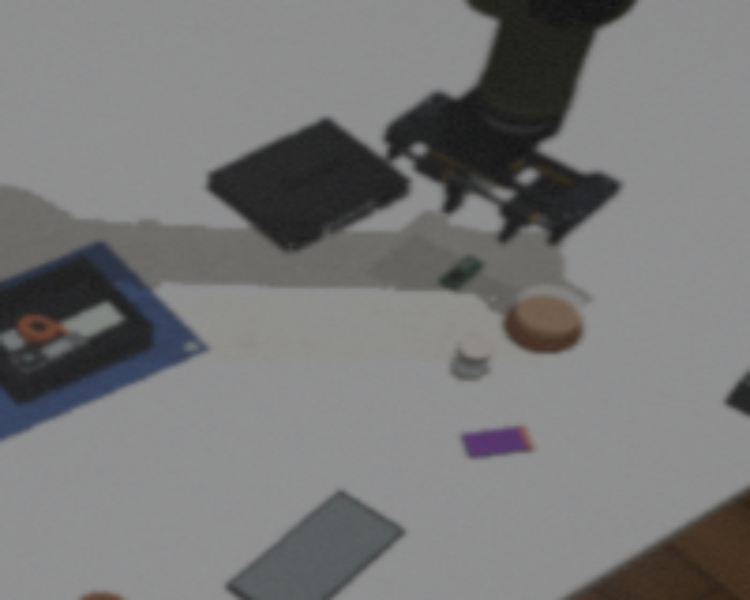

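>>> move_arm(
  jaw=[108, 108, 108, 108, 255],
  slide=[
    [0.1, 0, 3.2],
    [0, 0, 3.2],
    [0.1, 0, 3.2],
    [0, 0, 0],
    [0, 0, 0],
  ],
  dr=[
    [0, 0, 0],
    [0, 0, 0],
    [0, 0, 0],
    [0, 0, 0],
    [0, 0, 0],
  ],
)

```text
time: 39.4
position: [0.6028, 0.3667, 0.0043]
tool_rot: [1.983, 2.436, -0.001]
ft_force: [0.2, 0.1, -0.1]
grip_width: 0.543
```

>>> move_arm(
  jaw=[255, 255, 255, 255, 255],
  slide=[
    [0, 0, 0],
    [0, 0, 0],
    [0, 0, 0],
    [0, 0, 0],
    [0, 0, 0],
  ],
  dr=[
    [0, 0, 0],
    [0, 0, 0],
    [0, 0, 0],
    [0, 0, 0],
    [0, 0, 0],
  ],
)

```text
time: 39.9
position: [0.6025, 0.3684, 0.0045]
tool_rot: [1.981, 2.438, -0.0]
ft_force: [-0.4, -0.4, 2.2]
grip_width: 0.227
```

Run:
```python
from h import *
st(); p,r=pose();x,y=slot(.0,-.0); plan([(p[0],p[1],.1,101.7),(x,y,.1,86.4)])
```

```text
t 39.9 p [0.6025 0.3684 0.0045] yaw 101.8 tz [ 0. -0. -1.] F [-0.4 -0.4  2.2] grip 0.227
[0.0, 0.0, -4.8]  [0.0, 0.0, 0.0]
[0.0, 0.0, -4.7]  [0.0, 0.0, 0.0]
--
[-3.5, -2.4, 0.0]  [0.0, 0.0, 2.0]
[-3.6, -2.3, 0.0]  [0.0, 0.0, 2.0]
[-3.7, -2.2, 0.0]  [0.0, 0.0, 2.0]
[-3.8, -2.0, 0.0]  [0.0, 0.0, 2.0]
[-3.9, -1.9, 0.0]  [0.0, 0.0, 1.0]
[-3.9, -1.8, 0.0]  [0.0, 0.0, 2.0]
[-3.9, -1.7, 0.0]  [0.0, 0.0, 1.0]
[-4.0, -1.6, 0.0]  [0.0, 0.0, 2.0]
[-4.1, -1.5, 0.0]  [0.0, 0.0, 1.0]
--
end [0.4551 0.0108 0.0996]
```

>>> move_arm(
  jaw=[255, 255, 255, 255, 255],
  slide=[
    [0, 0, 0],
    [0, 0, -4.8],
    [0, 0, -4.7],
    [-3.5, -2.4, 0],
    [-3.6, -2.3, 0],
  ],
  dr=[
    [0, 0, 0],
    [0, 0, 0],
    [0, 0, 0],
    [0, 0, 2],
    [0, 0, 2],
  ],
)

```text
time: 40.4
position: [0.5694, 0.2917, 0.1011]
tool_rot: [2.063, 2.368, 0.006]
ft_force: [-0.2, -0.7, -0.8]
grip_width: 0.225
```

>>> move_arm(
  jaw=[255, 255, 255, 255, 255],
  slide=[
    [-3.7, -2.2, 0],
    [-3.8, -2.0, 0],
    [-3.9, -1.9, 0],
    [-3.9, -1.8, 0],
    [-3.9, -1.7, 0],
  ],
  dr=[
    [0, 0, 2],
    [0, 0, 2],
    [0, 0, 1],
    [0, 0, 2],
    [0, 0, 1],
  ],
)

```text
time: 40.9
position: [0.4868, 0.0897, 0.0989]
tool_rot: [2.226, 2.216, -0.0]
ft_force: [0.3, 0.2, 0.6]
grip_width: 0.221
```

Run:
```python
from h import *
st(); x,y=slot(.0,.033); plan([(x,y,.1,86.4),(x,y,.036,86.4)])
```

```text
t 40.9 p [0.4868 0.0897 0.0989] yaw 89.7 tz [-0. -0. -1.] F [0.3 0.2 0.6] grip 0.221
[-2.3, -1.5, -0.1]  [0.0, 0.0, 2.0]
[-2.3, -1.4, 0.0]  [0.0, 0.0, 1.0]
--
[0.0, 0.0, 3.2]  [0.0, 0.0, 0.0]
[0.0, 0.0, 3.2]  [0.0, 0.0, 0.0]
--
end [0.4568 0.0443 0.0359]
```

>>> move_arm(
  jaw=[255, 255, 255, 255, 255],
  slide=[
    [-2.0, -1.4, 0],
    [-2.2, -1.4, 0],
    [0, 0, 0],
    [0, 0, 3.2],
    [0, 0, 3.2],
  ],
  dr=[
    [0, 0, 2],
    [0, 0, 1],
    [0, 0, 0],
    [0, 0, 0],
    [0, 0, 0],
  ],
)

```text
time: 41.4
position: [0.4606, 0.05, 0.0355]
tool_rot: [2.281, 2.155, 0.004]
ft_force: [0.2, -1.3, -1.0]
grip_width: 0.223
```

>>> move_arm(
  jaw=[170, 170, 170, 170, 0],
  slide=[
    [0, 0, 0],
    [0, 0, 0],
    [0, 0, 0],
    [0, 0, -4],
    [0, 0, -4],
  ],
  dr=[
    [0, 0, 0],
    [0, 0, 0],
    [0, 0, 0],
    [0, 0, 0],
    [0, 0, 0],
  ],
)

```text
time: 41.9
position: [0.4588, 0.0507, 0.1169]
tool_rot: [-2.281, -2.159, -0.001]
ft_force: [0.5, -1.7, 1.3]
grip_width: 0.362
```

Run:
```python
from h import *
st()
plan([(.4255,.3285,.15,90)])
P,pc=shots("scene",2);cv2.imwrite("pics/r2.png",cv2.resize(P[80:280,200:400,::-1],(750,600)))
```

```text
t 41.9 p [0.4588 0.0507 0.1169] yaw 86.9 tz [-0.     0.001 -1.   ] F [ 0.5 -1.7  1.3] grip 0.362
[4.6, -0.8, -0.5]  [0.0, 0.0, -1.0]
[4.6, -0.7, -0.6]  [0.0, 0.0, 0.0]
[4.6, -0.7, -0.5]  [0.0, 0.0, -1.0]
[4.6, -0.7, -0.6]  [0.0, 0.0, 0.0]
[4.6, -0.6, -0.5]  [0.0, 0.0, -1.0]
[4.7, -0.6, -0.6]  [0.0, 0.0, 0.0]
--
end [0.4256 0.3287 0.1502]
```

View pics/r2.png

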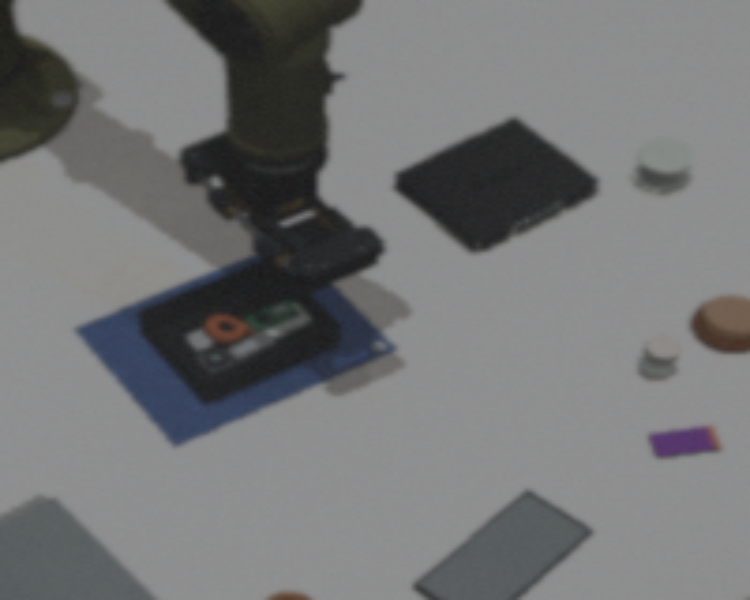

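>>> move_arm(
  jaw=[0, 0, 0, 0, 0],
  slide=[
    [4.6, -0.8, 0],
    [4.6, -0.7, 0],
    [4.6, -0.7, 0],
    [4.6, -0.7, 0],
    [4.6, -0.6, 0],
  ],
  dr=[
    [0, 0, -1],
    [0, 0, 0],
    [0, 0, -1],
    [0, 0, 0],
    [0, 0, -1],
  ],
)

```text
time: 42.5
position: [0.4323, 0.2828, 0.1164]
tool_rot: [2.225, 2.215, 0.003]
ft_force: [-0.1, -1.2, 0.4]
grip_width: 0.888
```

>>> move_arm(
  jaw=[0, 0, 0, 0],
  slide=[
    [4.4, -0.6, 0],
    [0, 0, 0],
    [0, 0, 0],
    [0, 0, 0],
  ],
  dr=[
    [0, 0, -1],
    [0, 0, 0],
    [0, 0, 0],
    [0, 0, 0],
  ],
)

```text
time: 42.9
position: [0.4268, 0.3239, 0.1155]
tool_rot: [2.207, 2.234, -0.0]
ft_force: [-0.2, -0.1, -0.5]
grip_width: 0.995
```

Run:
```python
from h import *
st()
for n in("top","scene"):
    P,pc=shots(n,5); pc[...,2]-=.0018 if n=="top" else .0003
    print(n,blob(n,pc,(.455,.01),.11,.038,.06,.045))
    # rim masked: outer polygon
    cv2.imwrite(f"pics/s_{n}.png",cv2.resize(P[80:280,200:400,::-1],(750,600)) if n=="scene" else cv2.resize(P[200:320,200:320,::-1],(600,600)))
plan([(.4247,.3283,.03,90.8)])
```

```text
t 42.9 p [0.4268 0.3239 0.1155] yaw 90.7 tz [ 0.001 -0.001 -1.   ] F [-0.2 -0.1 -0.5] grip 0.995
top {'mid': array([453.2,  14.1]), 'mean': array([452.1,  16.2]), 'wh': (140.0, 115.4), 'ang': 86.5, 'pca': np.float64(85.1), 'n': 314, 'z': 0.0438, 'bias': 0}
scene {'mid': array([457.9,   9.2]), 'mean': array([463.5,   9.4]), 'wh': (141.5, 116.6), 'ang': 86.4, 'pca': np.float64(89.6), 'n': 246, 'z': 0.0428, 'bias': 0}
[0.2, -0.1, 4.3]  [0.0, 0.0, 0.0]
[0.2, -0.1, 4.2]  [0.0, 0.0, 0.0]
--
end [0.4242 0.3286 0.0302]
```

View pics/s_scene.png

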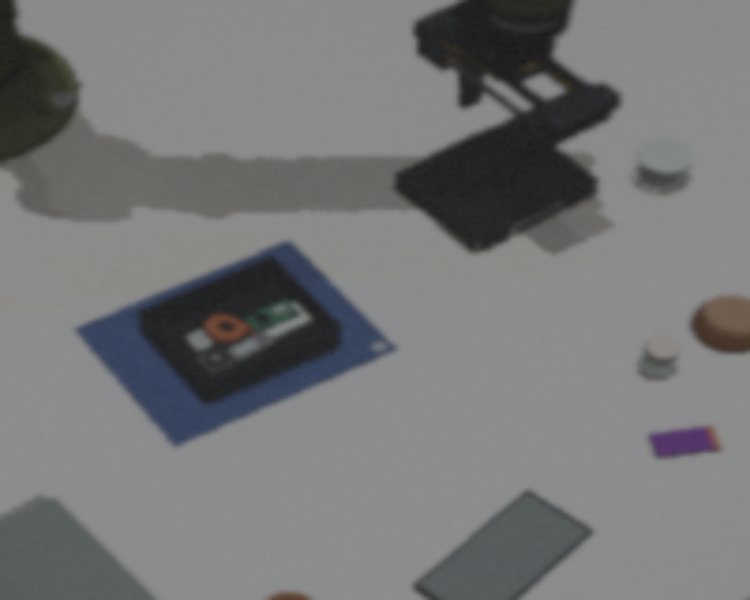

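View pics/s_top.png

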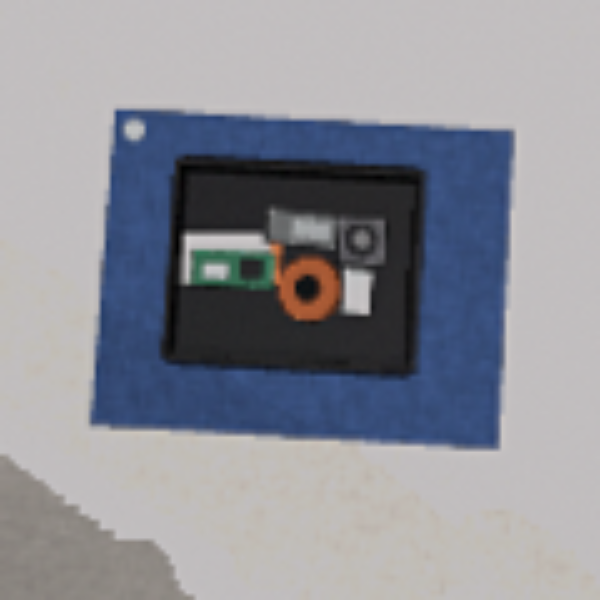

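>>> move_arm(
  jaw=[0, 0, 0, 0, 255],
  slide=[
    [0.2, -0.1, 4.3],
    [0.2, -0.1, 4.1],
    [0, 0, 0],
    [0, 0, 0],
    [0, 0, 0],
  ],
  dr=[
    [0, 0, 0],
    [0, 0, 0],
    [0, 0, 0],
    [0, 0, 0],
    [0, 0, 0],
  ],
  force=35,
)

```text
time: 43.9
position: [0.424, 0.3291, 0.0316]
tool_rot: [-2.206, -2.237, -0.0]
ft_force: [0.7, -0.0, -0.1]
grip_width: 0.965
```

Run:
```python
from h import *
st();plan([(.4247,.3283,.03,90.8)])
```

```text
t 43.9 p [0.424  0.3291 0.0316] yaw 90.8 tz [ 0.  0. -1.] F [ 0.7 -0.  -0.1] grip 0.965
[-0.1, 0.1, 0.2]  [0.0, 0.0, 0.0]
--
end [0.4251 0.3281 0.0296]
```

>>> move_arm(
  jaw=[255, 255, 255, 255, 255],
  slide=[
    [-0.1, 0.1, 0.1],
    [0, 0, 0],
    [0, 0, 0],
    [0, 0, 0],
    [0, 0, 0],
  ],
  dr=[
    [0, 0, 0],
    [0, 0, 0],
    [0, 0, 0],
    [0, 0, 0],
    [0, 0, 0],
  ],
)

```text
time: 44.4
position: [0.4251, 0.3279, 0.0303]
tool_rot: [2.206, 2.236, -0.0]
ft_force: [-0.8, 0.2, 0.8]
grip_width: 0.542
```

>>> move_arm(
  jaw=[255, 255, 255, 255, 255],
  slide=[
    [0, 0, 0],
    [0, 0, 0],
    [0, 0, 0],
    [0, 0, 0],
    [0, 0, 0],
  ],
  dr=[
    [0, 0, 0],
    [0, 0, 0],
    [0, 0, 0],
    [0, 0, 0],
    [0, 0, 0],
  ],
)

```text
time: 44.9
position: [0.4249, 0.328, 0.0302]
tool_rot: [-2.206, -2.237, 0.0]
ft_force: [-1.4, 0.2, 0.9]
grip_width: 0.159
```

Run:
```python
from h import *
st();p,r=pose();plan([(p[0],p[1],.12,90.8),(p[0]+.0305,p[1]-.3168,.12,86.5)])
```

```text
t 44.9 p [0.4249 0.328  0.0302] yaw 90.8 tz [-0. -0. -1.] F [-1.4  0.2  0.9] grip 0.159
[0.0, 0.0, -4.5]  [0.0, 0.0, 0.0]
[0.0, 0.0, -4.5]  [0.0, 0.0, 0.0]
--
[-4.5, 0.4, 0.0]  [0.0, 0.0, 1.0]
[-4.5, 0.4, 0.0]  [0.0, 0.0, 1.0]
[-4.5, 0.5, 0.0]  [0.0, 0.0, 0.0]
[-4.5, 0.5, 0.0]  [0.0, 0.0, 1.0]
[-4.5, 0.6, 0.0]  [0.0, 0.0, 0.0]
[-4.6, 0.7, 0.0]  [0.0, 0.0, 1.0]
[-4.5, 0.7, 0.0]  [0.0, 0.0, 0.0]
--
end [0.4554 0.0111 0.1202]
```

>>> move_arm(
  jaw=[255, 255, 255, 255, 255],
  slide=[
    [0, 0, 0],
    [0, 0, -3],
    [0, 0, -3],
    [0, 0, -3],
    [0, 0, 0],
  ],
  dr=[
    [0, 0, 0],
    [0, 0, 0],
    [0, 0, 0],
    [0, 0, 0],
    [0, 0, 0],
  ],
)

```text
time: 45.4
position: [0.4269, 0.33, 0.1238]
tool_rot: [2.205, 2.235, 0.01]
ft_force: [1.5, -0.2, -1.1]
grip_width: 0.162
```

Run:
```python
from h import *
st()
P,d=get_image("scene");cv2.imwrite("pics/t2.png",cv2.resize(P[50:250,220:420,::-1],(750,600)))
```

```text
t 45.4 p [0.4269 0.33   0.1238] yaw 90.8 tz [ 0.006  0.003 -1.   ] F [ 1.5 -0.2 -1.1] grip 0.162
```

View pics/t2.png

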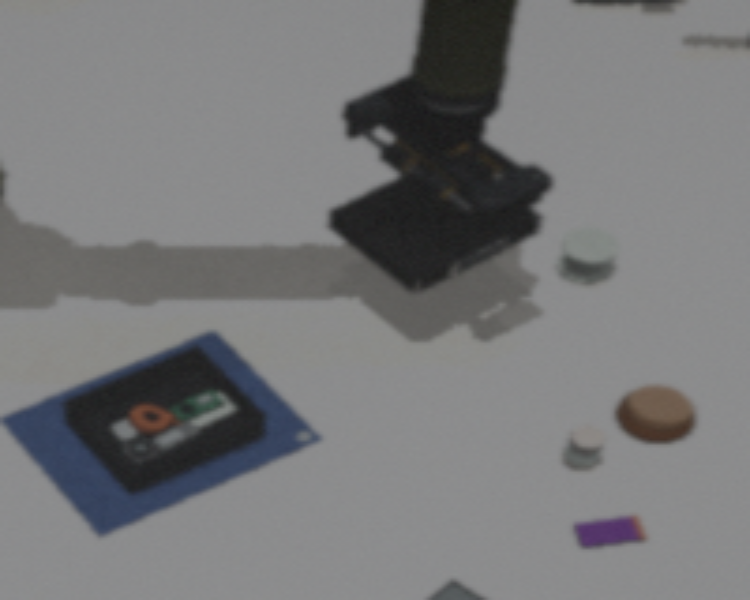

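>>> move_arm(
  jaw=[255, 255, 255, 255, 255],
  slide=[
    [-2.5, 0.2, 0],
    [-3.5, 0.3, 0],
    [-3.5, 0.3, 0],
    [-3.5, 0.4, 0],
    [-3.5, 0.4, 0],
  ],
  dr=[
    [0, 0, 1],
    [0, 0, 0],
    [0, 0, 1],
    [0, 0, 0],
    [0, 0, 1],
  ],
)

```text
time: 45.95
position: [0.4385, 0.1608, 0.1187]
tool_rot: [-2.264, -2.177, 0.003]
ft_force: [0.4, 0.6, -1.4]
grip_width: 0.153
```

>>> move_arm(
  jaw=[255, 255, 255, 255, 255],
  slide=[
    [-3.5, 0.5, 0],
    [-3.5, 0.5, 0],
    [-3.5, 0.5, 0],
    [-2.5, 0.4, 0],
    [0, 0, 0],
  ],
  dr=[
    [0, 0, 0],
    [0, 0, 1],
    [0, 0, 0],
    [0, 0, 0],
    [0, 0, 0],
  ],
)

```text
time: 46.45
position: [0.4516, 0.0273, 0.1188]
tool_rot: [-2.29, -2.15, 0.004]
ft_force: [-0.2, 0.4, -1.4]
grip_width: 0.159
```

>>> move_arm(
  jaw=[255, 255],
  slide=[
    [0, 0, 0],
    [0, 0, 0],
  ],
  dr=[
    [0, 0, 0],
    [0, 0, 0],
  ],
)

```text
time: 46.65
position: [0.4519, 0.0332, 0.1196]
tool_rot: [-2.28, -2.159, 0.001]
ft_force: [-0.5, 0.4, -1.4]
grip_width: 0.154
```

Run:
```python
from h import *
st()
plan([(.4555,.0112,.12,86.5)])
P,d=get_image("scene");cv2.imwrite("pics/u2.png",cv2.resize(P[110:310,170:370,::-1],(750,600)))
```

```text
t 46.65 p [0.4519 0.0332 0.1196] yaw 86.9 tz [-0.001  0.001 -1.   ] F [-0.5  0.4 -1.4] grip 0.154
[-2.2, 0.5, 0.0]  [0.0, 0.0, 0.0]
--
end [0.4557 0.0109 0.1196]
```

View pics/u2.png

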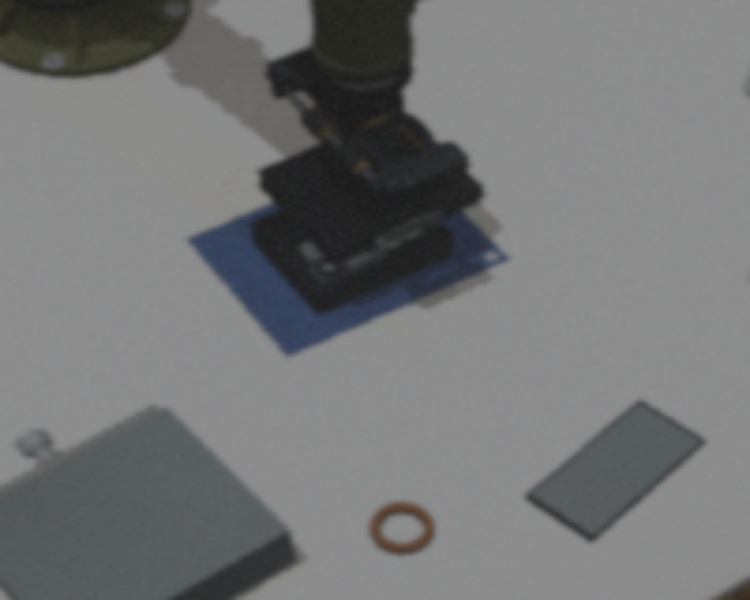

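>>> move_arm(
  jaw=[255, 255, 255, 255, 255],
  slide=[
    [-1.2, 0.2, 0],
    [-1.0, 0.2, 0],
    [0, 0, 1.5],
    [0, 0, 1.0],
    [0, 0, 0],
  ],
  dr=[
    [0, 0, 0],
    [0, 0, 0],
    [0, 0, 0],
    [0, 0, 0],
    [0, 0, 0],
  ],
)

```text
time: 47.2
position: [0.454, 0.0096, 0.0938]
tool_rot: [-2.281, -2.156, 0.003]
ft_force: [-0.8, -0.5, -1.4]
grip_width: 0.151
```

>>> move_arm(
  jaw=[255, 255],
  slide=[
    [0, 0, 0],
    [0, 0, 0],
  ],
  dr=[
    [0, 0, 0],
    [0, 0, 0],
  ],
)

```text
time: 47.4
position: [0.4557, 0.01, 0.0956]
tool_rot: [2.282, 2.158, 0.001]
ft_force: [0.9, -0.4, -1.1]
grip_width: 0.159
```

Run:
```python
from h import *
st()
plan([(.4555,.0112,.09,86.5)])
for n in("top","scene"):
    P,pc=shots(n,5); pc[...,2]-=.0018 if n=="top" else .0003
    z=get_state()["position"][2]-.004
    print(n,z,blob(n,pc,(.455,.01),.12,z-.006,z+.005,z))
    cv2.imwrite(f"pics/v_{n}.png",cv2.resize(P[110:310,170:370,::-1],(750,600)))
```

```text
t 47.4 p [0.4557 0.01   0.0956] yaw 86.8 tz [ 0.001 -0.    -1.   ] F [ 0.9 -0.4 -1.1] grip 0.159
[0.1, 0.0, 0.6]  [0.0, 0.0, 0.0]
--
end [0.4557 0.011  0.0896]
top 0.09150086767066391 {'mid': array([453.2, -43.9]), 'mean': array([455.8, -45.3]), 'wh': (124.2, 34.7), 'ang': -0.3, 'pca': np.float64(-0.3), 'n': 530, 'z': 0.0912, 'bias': 0}
scene 0.0912719950156766 {'mid': array([459.7,   8.5]), 'mean': array([467.9, -20.1]), 'wh': (149.7, 131.4), 'ang': 87.4, 'pca': np.float64(35.1), 'n': 826, 'z': 0.0908, 'bias': 0}
```

View pics/v_top.png

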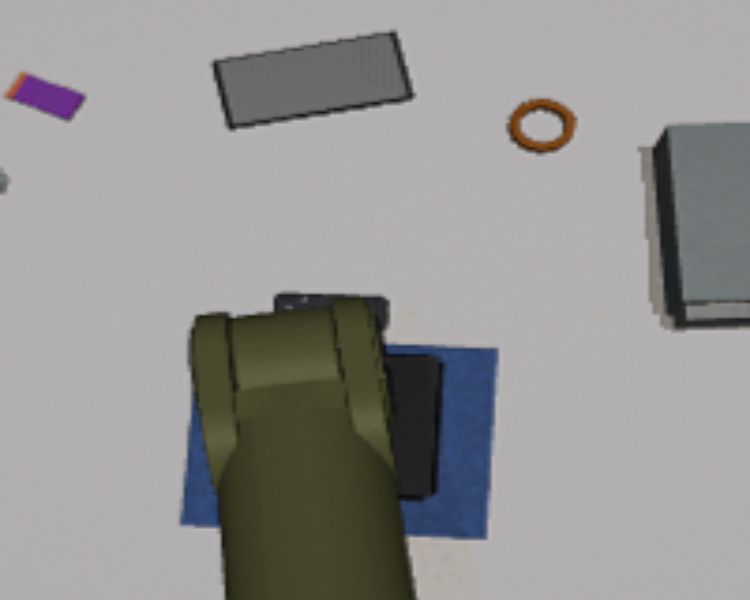

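View pics/v_scene.png

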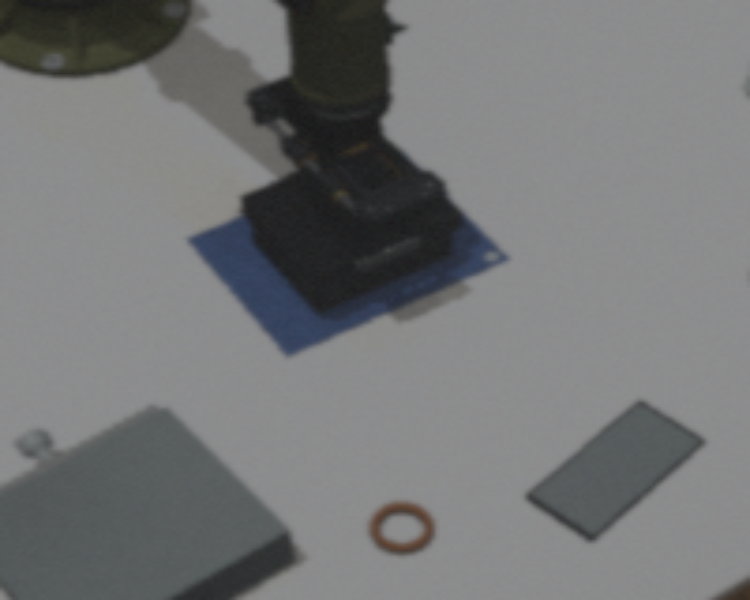

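>>> move_arm(
  jaw=[255, 255, 255, 255, 255],
  slide=[
    [0.1, 0, 1],
    [0, 0, 1],
    [0, 0, 0.8],
    [0, 0, 0],
    [0, 0, 0],
  ],
  dr=[
    [0, 0, 0],
    [0, 0, 0],
    [0, 0, 0],
    [0, 0, 0],
    [0, 0, 0],
  ],
)

```text
time: 48.4
position: [0.455, 0.0111, 0.0668]
tool_rot: [-2.282, -2.158, 0.0]
ft_force: [0.4, -0.3, -1.1]
grip_width: 0.159
```

>>> move_arm(
  jaw=[255, 255, 255],
  slide=[
    [0, 0, 0.4],
    [0, 0, 0],
    [0, 0, 0],
  ],
  dr=[
    [0, 0, 0],
    [0, 0, 0],
    [0, 0, 0],
  ],
)

```text
time: 48.7
position: [0.4548, 0.0109, 0.0632]
tool_rot: [-2.282, -2.158, 0.002]
ft_force: [-2.7, 0.4, 2.4]
grip_width: 0.159
```

>>> move_arm(
  jaw=[255, 255, 255],
  slide=[
    [0, 0, 0.3],
    [0, 0, 0],
    [0, 0, 0],
  ],
  dr=[
    [0, 0, 0],
    [0, 0, 0],
    [0, 0, 0],
  ],
  force=60,
)

```text
time: 49.0
position: [0.4553, 0.0108, 0.0607]
tool_rot: [2.283, 2.158, -0.001]
ft_force: [-3.8, 0.2, 6.6]
grip_width: 0.156
```

>>> move_arm(
  jaw=[255, 255, 255],
  slide=[
    [0, 0, 0.3],
    [0, 0, 0],
    [0, 0, 0],
  ],
  dr=[
    [0, 0, 0],
    [0, 0, 0],
    [0, 0, 0],
  ],
)

```text
time: 49.3
position: [0.4553, 0.0107, 0.0569]
tool_rot: [2.283, 2.158, 0.0]
ft_force: [-0.6, 0.4, -4.6]
grip_width: 0.156
```

>>> move_arm(
  jaw=[255, 255, 255],
  slide=[
    [0, 0, 0.3],
    [0, 0, 0],
    [0, 0, 0],
  ],
  dr=[
    [0, 0, 0],
    [0, 0, 0],
    [0, 0, 0],
  ],
)

```text
time: 49.6
position: [0.4554, 0.0108, 0.0539]
tool_rot: [-2.283, -2.158, -0.0]
ft_force: [-0.5, 0.1, -5.1]
grip_width: 0.153
```

>>> move_arm(
  jaw=[255, 255, 255],
  slide=[
    [0, 0, 0.2],
    [0, 0, 0],
    [0, 0, 0],
  ],
  dr=[
    [0, 0, 0],
    [0, 0, 0],
    [0, 0, 0],
  ],
)

```text
time: 49.9
position: [0.4556, 0.0108, 0.053]
tool_rot: [2.283, 2.158, -0.001]
ft_force: [-4.3, -0.3, 5.8]
grip_width: 0.155
```

>>> move_arm(
  jaw=[255, 255, 255],
  slide=[
    [0, 0, 0.2],
    [0, 0, 0],
    [0, 0, 0],
  ],
  dr=[
    [0, 0, 0],
    [0, 0, 0],
    [0, 0, 0],
  ],
)

```text
time: 50.2
position: [0.4556, 0.0108, 0.0529]
tool_rot: [2.283, 2.158, -0.005]
ft_force: [-12.6, -1.0, 27.7]
grip_width: 0.157
```

>>> move_arm(
  jaw=[255, 100, 100, 100, 100],
  slide=[
    [0, 0, -0.3],
    [0, 0, 0],
    [0, 0, 0],
    [0, 0, 0],
    [0, 0, 0],
  ],
  dr=[
    [0, 0, 0],
    [0, 0, 0],
    [0, 0, 0],
    [0, 0, 0],
    [0, 0, 0],
  ],
)

```text
time: 50.7
position: [0.4555, 0.0109, 0.0532]
tool_rot: [2.283, 2.158, 0.0]
ft_force: [-0.1, -0.4, -1.2]
grip_width: 0.433
```

>>> move_arm(
  jaw=[100, 100, 255, 255, 255],
  slide=[
    [0, 0, -2],
    [0, 0, -3],
    [0, 0, 0],
    [0, 0, 0],
    [0, 0, 0],
  ],
  dr=[
    [0, 0, 0],
    [0, 0, 0],
    [0, 0, 0],
    [0, 0, 0],
    [0, 0, 0],
  ],
)

```text
time: 51.2
position: [0.4547, 0.0107, 0.1024]
tool_rot: [-2.282, -2.158, 0.002]
ft_force: [0.3, -0.4, 0.0]
grip_width: 0.416
```

>>> move_arm(
  jaw=[255, 255, 255, 255, 255],
  slide=[
    [0, 0, 0],
    [0, 0, 0],
    [0, 0, 0],
    [0, 0, 0],
    [0, 0, 0],
  ],
  dr=[
    [0, 0, 0],
    [0, 0, 0],
    [0, 0, 0],
    [0, 0, 0],
    [0, 0, 0],
  ],
)

```text
time: 51.7
position: [0.4553, 0.0109, 0.1031]
tool_rot: [-2.282, -2.158, 0.0]
ft_force: [-0.2, 0.2, -0.3]
grip_width: 0.021
```

Run:
```python
from h import *
st()
```

```text
t 51.7 p [0.4553 0.0109 0.1031] yaw 86.8 tz [-0.  0. -1.] F [-0.2  0.2 -0.3] grip 0.021
```

>>> move_arm(
  jaw=[255, 255, 255, 255, 255],
  slide=[
    [0, 0, -4],
    [4.5, 0, -2],
    [4.5, 0, 0],
    [4.5, 0, 0],
    [4.5, 0, 0],
  ],
  dr=[
    [0, 0, 0],
    [0, 0, 0],
    [0, 0, 0],
    [0, 0, 0],
    [0, 0, 0],
  ],
)

```text
time: 52.2
position: [0.4659, 0.1916, 0.1638]
tool_rot: [2.283, 2.155, 0.001]
ft_force: [0.0, 0.6, 0.7]
grip_width: 0.006
```

>>> move_arm(
  jaw=[255, 255, 255, 255, 255],
  slide=[
    [4.5, 0, 0],
    [4.0, 0, 0],
    [2, 0, 0],
    [0, 0, 0],
    [0, 0, 0],
  ],
  dr=[
    [0, 0, 0],
    [0, 0, 0],
    [0, 0, 0],
    [0, 0, 0],
    [0, 0, 0],
  ],
)

```text
time: 52.7
position: [0.4711, 0.2951, 0.1628]
tool_rot: [-2.282, -2.159, 0.002]
ft_force: [-0.8, 0.3, -0.2]
grip_width: 0.003
```

Run:
```python
from h import *
st()
for n in("top","scene"):
    P,pc=shots(n,6); pc[...,2]-=.0018 if n=="top" else .0003
    print(n,"lid",blob(n,pc,(.455,.01),.12,.044,.056,.049))
    print(n,"rib",blob(n,pc,(.455,.01),.06,.063,.08,.069))
    m=np.nan_to_num((np.abs(pc[...,2]-.049)<.008)&(np.hypot(pc[...,0]-.455,pc[...,1]-.01)<.09)); q=pc[m]; A=np.c_[q[:,:2]-q[:,:2].mean(0),np.ones(len(q))]; print("plane",np.linalg.lstsq(A,q[:,2],rcond=None)[0])
    print(n,"unit",blob(n,pc,(.65,-.35),.18,.08,.09,.085)); print(n,"panel",blob(n,pc,(.56,-.335),.13,.066,.08,.073))
    g=P.astype(int); m=((g[...,2]>g[...,0]+30)&(g[...,2]>g[...,1]+20)); print(n,"mat",rect(n,m,0))
    cv2.imwrite(f"pics/w_{n}.png",cv2.resize(P[110:310,170:370,::-1],(750,600)) if n=="scene" else cv2.resize(P[80:320,80:400,::-1],(800,600)))
```

```text
t 52.7 p [0.4711 0.2951 0.1628] yaw 86.8 tz [-0.001 -0.001 -1.   ] F [-0.8  0.3 -0.2] grip 0.003
top lid {'mid': array([456.5,  15.1]), 'mean': array([455.9,  15. ]), 'wh': (148.9, 129.3), 'ang': 86.9, 'pca': np.float64(86.6), 'n': 2369, 'z': 0.0486, 'bias': 0}
top rib {'mid': array([456.3,  15.6]), 'mean': array([456.3,  16.1]), 'wh': (57.4, 14.0), 'ang': 86.8, 'pca': np.float64(87.5), 'n': 115, 'z': 0.0685, 'bias': 0}
plane [0.00039668 0.00085606 0.04856753]
top unit {'mid': array([ 648.4, -335.5]), 'mean': array([ 647.5, -335.7]), 'wh': (200.0, 165.7), 'ang': -88.1, 'pca': np.float64(-87.7), 'n': 4378, 'z': 0.0846, 'bias': 0}
top panel {'mid': array([ 559.5, -337.2]), 'mean': array([ 559.2, -337.7]), 'wh': (197.2, 32.8), 'ang': 86.3, 'pca': np.float64(-88.5), 'n': 451, 'z': 0.0721, 'bias': 0}
top mat (array([450.2,  11.3]), 230.2, 180.0, 86.3)
scene lid {'mid': array([460. ,  10.3]), 'mean': array([460.8,   9.1]), 'wh': (149.8, 130.2), 'ang': 86.5, 'pca': np.float64(87.6), 'n': 1395, 'z': 0.0484, 'bias': 0}
scene rib {'mid': array([459.9,   9.9]), 'mean': array([459.5,   9.4]), 'wh': (59.6, 15.1), 'ang': 85.2, 'pca': np.float64(86.2), 'n': 78, 'z': 0.068, 'bias': 0}
plane [-0.00247984  0.00186729  0.04838655]
scene unit {'mid': array([ 651. , -340.7]), 'mean': array([ 652.6, -341.9]), 'wh': (200.5, 167.1), 'ang': -88.1, 'pca': np.float64(-87.3), 'n': 3881, 'z': 0.0848, 'bias': 0}
scene panel {'mid': array([ 557.3, -343.4]), 'mean': array([ 557.3, -344.5]), 'wh': (191.9, 8.8), 'ang': -87.5, 'pca': np.float64(-87.8), 'n': 167, 'z': 0.0724, 'bias': 0}
scene mat (array([451. ,   7.1]), 222.9, 172.6, 86.2)
```

View pics/w_top.png

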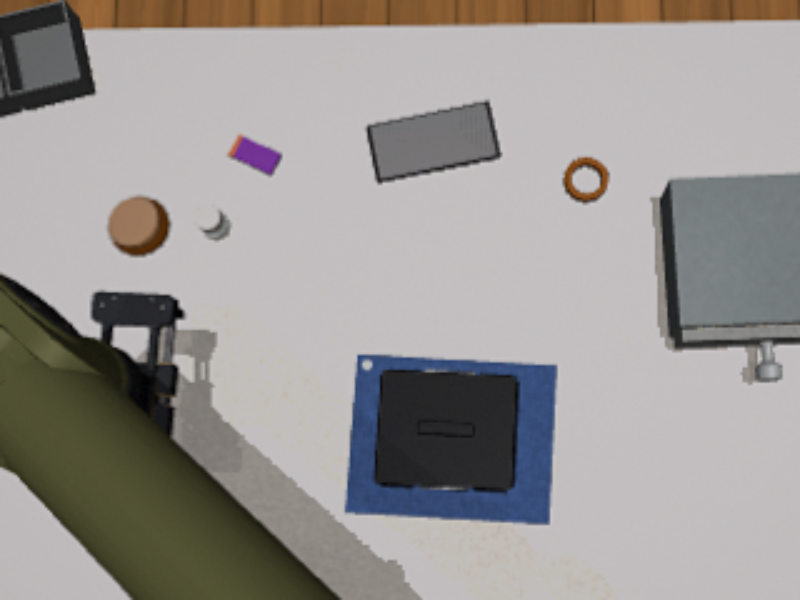

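View pics/w_scene.png

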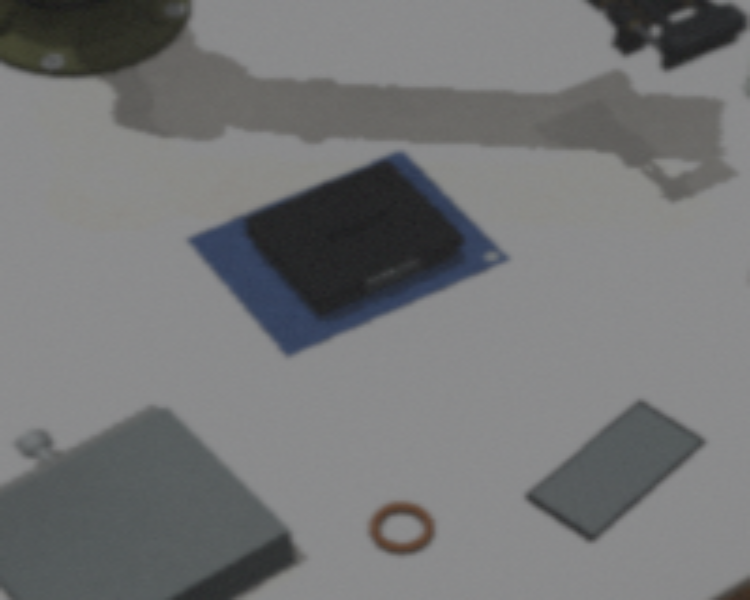

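Run:
```python
from h import *
st(); print(close_job())
```

```text
t 53.3 p [0.4714 0.2952 0.1632] yaw 86.8 tz [ 0. -0. -1.] F [-0.  -0.2  0. ] grip 0.005
the job is handed in; nothing more can be done
None
```

I handed the job in after 53 s. No verdict comes back, so what follows rests on my own last checks.

- **Knife and drawer:** The grey knife lay flat on the drawer floor before I closed the drawer. The drawer was then pushed against its stop with about 10 N. The last pictures put the panel flush with the unit.
- **Tub:** I dragged it by its far lip without lifting it. It stands about 5 mm in x and 3 mm in y from the mat's centre and is square to it within about 1°.
- **Parts:** All six were present, and the last picture before closing showed them all in the tub. The board had been knocked about 30 mm during the run, so I located it again before picking it up.
- **Lid:** I pressed until the push rose to about 28 N with no further travel. Afterwards its top measured 48.5 mm up (49 mm is home), the rib's centre came out at about 58.5 mm, and it was level within 0.003 rad.

**Less certain:**
- The two cameras disagreed by about 4–5 mm throughout, so I worked with their average.
- The lid's centre measured 2–3 mm in x from where the tub was seen before closing, inside the 4 mm limit. I could not measure the tub under the lid.
- I judged both clips snapped from the drop in force, the height and the level, since they could not be seen closely.

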